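# Lock the lathe spindle with its index pin

## Task

Lock the wood lathe's spindle: take the knob-headed index pin out of the drilled block and stand it in the bore of the index boss, ease the handwheel round until the pin drops into one of the collar's holes, then press the pin fully home. Feel for the hole and never push or turn hard against the pin, and leave the other tools standing in the block.

Things in the scene. Friction and masses are not known exactly. Their poses are not given: they have to be found in the camera images.
- pin_head (a point): Centre of the knurled knob (20 mm across, 26 mm high) topping the loose 78 mm steel index pin; z points from tip to knob. Under the knob: a neck 15 mm across, 7 mm long, a 5 mm cone, then a shank 9 mm across, 40 mm long. 85 to 145 g. It stands upright in one of the block's holes, the knob's underside 18 mm above the block; gripped by the knob it lifts straight out.
- pin_tip (a point): The index pin's lower end, on its axis, 65 mm below the knob's centre; the last 4 mm taper from 9 to 5 mm across.
- bore_mouth (a point): Centre of the upright bore at the top of the index boss: a 34 mm square steel block on a short arm off the headstock, 14 mm higher than the headstock on its +y side, free on the other sides. z up; y along the spindle to the handwheel; x away from the robot. The bore is 17 mm wide for 14 mm, then 10.3 mm wide for 20 mm, mouths bevelled. Home, the pin's knob sits on this face.
- collar_rim (a point): Rim of the index collar straight under the bore, 37 mm below its mouth. The collar is a steel disc 84 mm across with 12 radial holes 12 mm wide, 30 degrees apart. At the start plain rim lies here: a pin in the bore stands on it, its knob 15 mm above the boss. When a hole comes under, the pin falls some 9 mm and catches the spindle, with some 7 degrees of play. Above 20 N pin and rim are marred.
- ball_detent (a point): Pair of spring balls in the bore, 4.5 mm below its mouth. They stop the falling pin at its cone, the knob's underside still about 5 mm above the boss; a push of some 3 to 6 N on the knob carries the neck past them until the knob sits on the boss. This goes best with the spindle left midway in its play; pushed on plain rim the pin does not go down.
- wheel_handle (a point): Middle of the handwheel's black handle: a level round bar along y, 16 mm across, 48 mm long, standing out from the wheel's outer face 55 mm from its centre, near the top at the start and free all round; it can be taken from above across x. The wheel turns the spindle either way, without stops, against a steady drag of 0.16 N m (3 N at the handle) and stays where left.
- wheel_centre (a point): Centre of the dark handwheel (140 mm across, 22 mm thick) on the level spindle axis; axes as at the bore, y along the spindle. The collar is set-screwed on the spindle at an unknown angle to the wheel, so the handle does not tell where its holes are; one comes under the bore within 25 degrees of turning either way from the start.
- lathe: Small grey bench wood lathe, bolted down; origin on the bench top straight under the bore, axes as at the bore. The bed runs 0.5 m to -y; a half-turned bowl 132 mm across sits on the spindle 45 to 100 mm to the -y side of the bore and turns with it, its top 13 mm lower than the bore's mouth; a tool rest behind it, a motor behind the headstock.
- rack: Drilled dark hardwood block, 60 mm (x) by 235 mm (y), 40 mm high, fixed on the bench; origin at the centre of its underside. Four holes 11 mm wide, 34 mm deep, in a row along y at -82.5, -27.5, 27.5 and 82.5 mm; the index pin and three other tools stand in them in any order.
- tommy_bar_mid (a point): Middle of a plain straight steel bar, 9 mm across and 110 mm long, standing in the block; leave it there.
- cup_centre_mid (a point): Middle of a steel centre, 82 mm high, 24 mm across with a pointed top, standing in the block; leave it there.
- square_key_mid (a point): Middle of a steel key with a 55 mm cross handle on top, 78 mm high, standing in the block; leave it there.
Not all that is in view belongs to the job. What is shaped like the part that bears pin_head but red is not meant.

How it is judged (in metres and radians):
On the way, in this order (a step that is already met when the one before it is completed fails the run):
1. the pin's tip is inside the bore of the boss (horizontal distance between pin_tip and bore_mouth below 0.004 m and z of pin_tip in the frame of bore_mouth below -0.008 m), for 0.1 s.
2. the pin has dropped into a hole of the collar (horizontal distance between pin_tip and bore_mouth below 0.004 m and z of pin_tip in the frame of bore_mouth below -0.0415 m), for 0.05 s.
At the end, for the whole second after the job is handed in: The pin is fully home: its knob's underside down on the boss within 1.5 mm, its axis within 4 mm of the bore's and upright within 0.1 rad, its tip therefore in a hole of the collar; the pin is at rest (z of pin_head in the frame of bore_mouth below 0.0145 m and horizontal distance between pin_head and bore_mouth below 0.004 m and angle between pin_head's own z axis and vertical below 0.1 rad and linear speed of index_pin below 0.01 m/s); the robot touches nothing.
It fails at once if the pin and the spindle's collar are forced against each other by more than 20 N (contact force between index_pin and spindle above 20 N).
It fails at once if one of the other tools in the block is pulled out or shifted by more than 10 mm (distance of any of tommy_bar_mid, cup_centre_mid, square_key_mid from where it was at the start of the episode above 0.01 m).
It also fails if it takes over 67 s, if anything falls off the work surface, if the arm or the gripper's body presses on something with over 40 N, if the wrist force passes 120 N, or if a joint passes its speed limit or range.

## Robot

A 6-joint arm with a two-finger parallel gripper is mounted at the origin on the work surface. World frame = base frame: x ahead of the robot, y to its left, z up, the work surface at z = 0. Lengths are in m, angles in degrees, forces in N, time in s.
With the tool pointing down it reaches from about 0.375 to 0.9 m from the base axis. Payload 3.1 kg.
Tool frame: the origin (TCP) lies at the very end of the fingers, on their centre line; the grasp point (between the pads) lies 19 mm behind it; z points along the fingers, y is the direction in which the jaws open and shut (so a half turn about z gives the same grasp; the last joint's range is limited). The gripper opens to 87 mm and grips with 3 to 60 N. Pads are 19 mm wide; open, the fingers measure 117 mm over their backs; the gripper's body (75 mm by 190 mm) begins 51 mm behind the grasp point.
Start: joints at [-82.42, 30.224, 82.088, -0, 67.689, -10.227], TCP at [0.191, -0.595, 0.223] pointing down, gripper open.
Joint ranges: [-176.69, 176.69], [-43.24, 126.21], [12.49, 139.97], [-82, 262], [0, 151.66], [-163.58, 163.58]. Speed limits (degrees/s): [159.86, 159.86, 180, 180, 180, 180].

## Interface

Orientations are given as a 3x3 rotation matrix whose columns are the frame's x, y, z axes.
In Python, from rig import telemetry, viewer, ticket gives the robot as it stands. The module is installed in compiled form; this text tells all that it offers.
- The arm moves only by the shell command python3 -m inch 'ROWS'. ROWS is JSON, a list of rows, each an object of numbers: "tx", "ty", "tz": the shift along the world's x, y, z in cm; "spin": the turn about the world's z in rad; "gripper": the closure, from -1 (fully open) to 1 (shut). In form: [{"tx": .., "ty": .., "tz": .., "spin": .., "gripper": ..}, ...]. A call has exactly 10 rows; each row is the pose to reach, as a shift and turn from the pose commanded when the call began; what a row does not reach only later rows make up. A row lasts 1/10 s, in which the tool goes at most 50 mm and 8.59 degrees, less where a joint would pass 70% of its speed; a pose out of reach is approached as far as the arm can. A call with a gripper value outside its range is refused whole. The fingers move at their own pace and stop on an object; the grip force is fixed at half the most. Time passes only in rows, so rows that repeat a pose let the fingers close, or fill a call up. It gives the time, the measured TCP pose, the force and the opening at its end, in the units of the state.
- telemetry.read_state(): the state, without advancing time (a new reading comes with each control period).
- viewer.capture(name): name is "scene" or "top" or "wrist"; returns a dict with "image" (480x640x3 uint8, blue, green, red), "depth" (480x640 float32, m along the optical axis (not along the pixel's ray), 0 where there is no reading), "camera_matrix" (3x3 intrinsics, pixels), "dist" ([k1, k2, p1, p2, k3] as OpenCV has them; the pictures are not rectified), "xyz" and "rotation" of the camera in the world. Camera axes: x right, y up, looking along -z (the intrinsics and any distortion apply to the point x, -y, -z); pixel columns grow to the right and rows downward; lengths in m; the calibration is good to about 2 mm. A picture is of the moment at which its call begins.
- ticket.hand_in(): hands the job in, once; it reports no verdict.
The state is a dict: "time_s": time; "joint_positions": joint angles; "qvel": joint speeds; "tau": joint torques, N m; "position": TCP position; "tcp_rot": TCP orientation; "force": force on the tool from outside, world axes, zero at the start; "moment": the same for the moment, N m; "opening": opening from 0.0 (shut) to 1.0 (fully open).
Only numpy, scipy, OpenCV 4.12 (cv2) and the standard library are available. Lean on these libraries where they do the work, as an engineer would, in place of code of your own. Each camera call takes 0.05 s, during which the arm holds its last target.

## Working session

There is one attempt and no reset: what is moved stays moved. The work goes in short steps, Python scripts to look and compute and a shell command to move; the robot and the scene stay as the last step left them, time stands still between calls to the robot, and variables do not carry over. Pictures are saved under pics/ and viewed, and the job is handed in when it is done.

```bash
mkdir -p pics
cat > h.py <<'E'
import numpy as np, cv2, pickle
from rig import telemetry, viewer, ticket
def cap(n, tag):
    c=viewer.capture(n); cv2.imwrite(f'pics/{tag}.png',c['image']); pickle.dump(c,open(f'pics/{tag}.pkl','wb')); return c
def load(tag): return pickle.load(open(f'pics/{tag}.pkl','rb'))
def ray(c,u,v):
    p=cv2.undistortPoints(np.array([[[u,v]]],float),np.array(c['camera_matrix']),np.array(c['dist']))[0,0]
    return np.array(c['rotation'])@np.array([p[0],-p[1],-1.]), np.array(c['xyz'])
def px(c,u,v,r=1):
    d=c['depth'][int(v)-r:int(v)+r+1,int(u)-r:int(u)+r+1]; d=np.median(d[d>0]) if (d>0).any() else 0
    a,o=ray(c,u,v); return o+a*d
def atz(c,u,v,z):
    a,o=ray(c,u,v); return o+a*(z-o[2])/a[2]
def proj(c,P):
    R=np.array(c['rotation']);q=R.T@(np.array(P)-np.array(c['xyz'])); q=np.array([q[0],-q[1],-q[2]])
    return cv2.projectPoints(q[None],np.zeros(3),np.zeros(3),np.array(c['camera_matrix']),np.array(c['dist']))[0][0,0]
def crop(tag,u0,v0,u1,v1,s,out):
    im=cv2.imread(f'pics/{tag}.png')[v0:v1,u0:u1]; cv2.imwrite(f'pics/{out}.png',cv2.resize(im,None,fx=s,fy=s,interpolation=cv2.INTER_CUBIC))
E
python3 -c "
from h import *
for n in ['scene','top','wrist']:
    c=cap(n,n+'0'); print(n,c['xyz'],np.round(c['rotation'],3).tolist(),c['camera_matrix'][0][0])
s=telemetry.read_state();print(s)"
```

```text
scene [ 1.04327343 -0.5779365   0.90151711] [[0.674, -0.539, 0.505], [0.738, 0.476, -0.478], [0.018, 0.695, 0.719]] 532.8985961469019
top [ 0.21779628 -0.08225144  1.56537044] [[0.013, 0.978, -0.207], [-1.0, 0.013, -0.002], [0.001, 0.207, 0.978]] 612.7574430270338
wrist [ 0.25473359 -0.57419158  0.38200487] [[0.307, 0.923, 0.232], [-0.952, 0.298, 0.073], [-0.002, -0.243, 0.97]] 386.8764388150552
{'time_s': 0.15, 'joint_positions': array([-8.24229586e+01,  3.02667089e+01,  8.21382879e+01, -2.92239757e-04,
        6.76891894e+01, -1.02290465e+01]), 'qvel': array([-0.02863402, -0.1069817 , -0.23627905,  0.02223404, -0.03602639,
       -0.11495887]), 'tau': array([ 1.44759593e-03, -4.40428984e+01, -1.76842529e+01,  6.33356371e-02,
        5.52570820e-02, -9.77162244e-05]), 'position': array([ 0.19105782, -0.59450563,  0.22180352]), 'tcp_rot': array([[ 9.52096344e-01,  3.05798139e-01, -2.21435236e-04],
       [ 3.05798084e-01, -9.52094994e-01,  1.62888187e-03],
       [ 2.87281664e-04, -1.61856694e-03, -9.99998649e-01]]), 'force': array([-0.49098249,  0.46497186, -0.35751208]), 'moment': array([-0.04784449, -0.05759706, -0.00214694]), 'opening': 1.0024440372851302}
```

View pics/scene0.png

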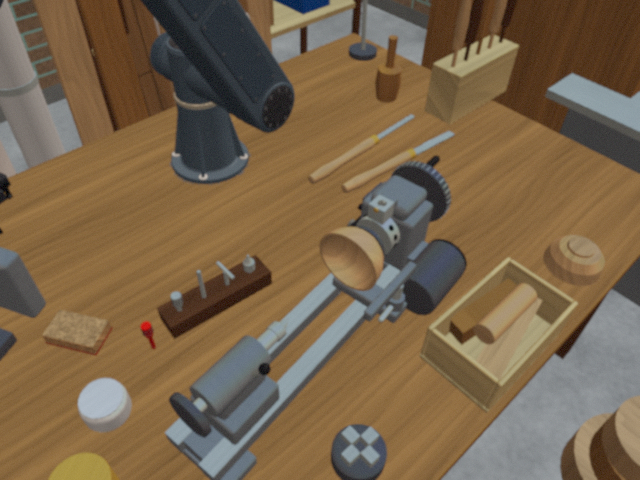

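View pics/top0.png

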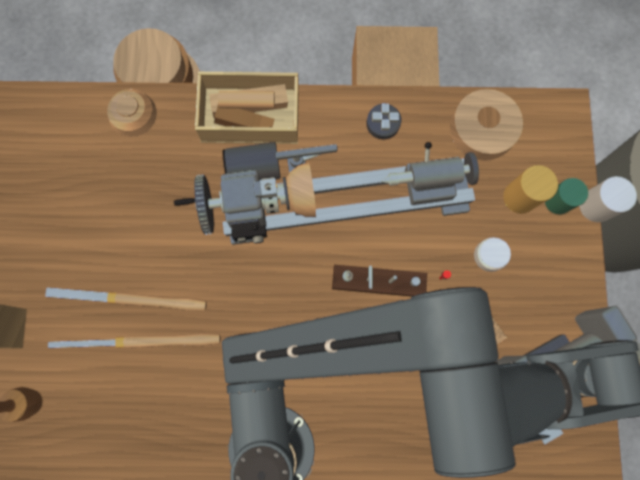

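View pics/wrist0.png

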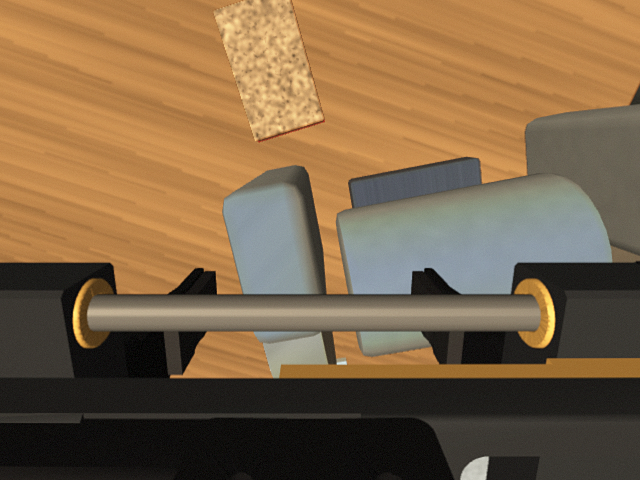

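```bash
python3 -c "
from h import *
crop('scene0',140,240,300,350,5,'a1')
crop('top0',320,250,460,310,5.5,'a2')
crop('scene0',310,140,480,300,4.5,'a3')
crop('top0',160,130,340,250,4.4,'a4')"
```

```text
(no output)
```

View pics/a1.png

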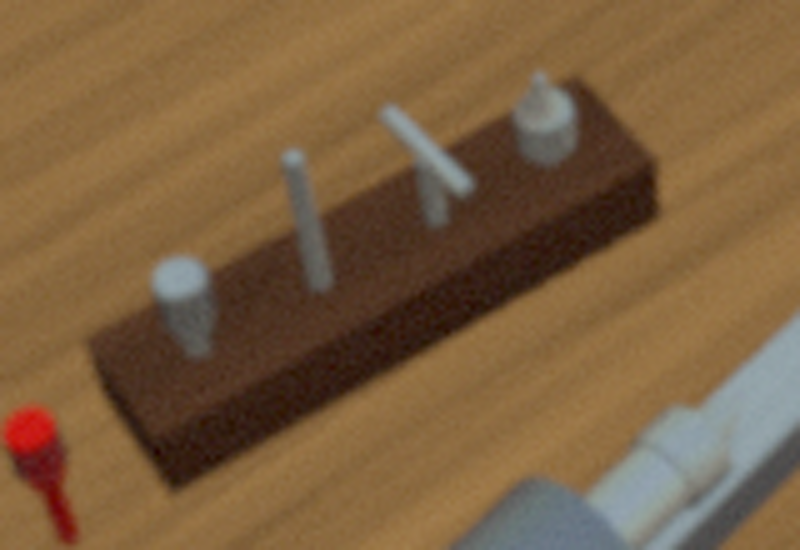

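View pics/a2.png

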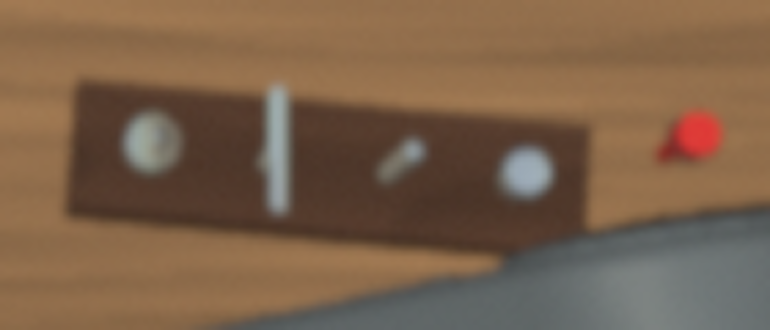

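View pics/a3.png

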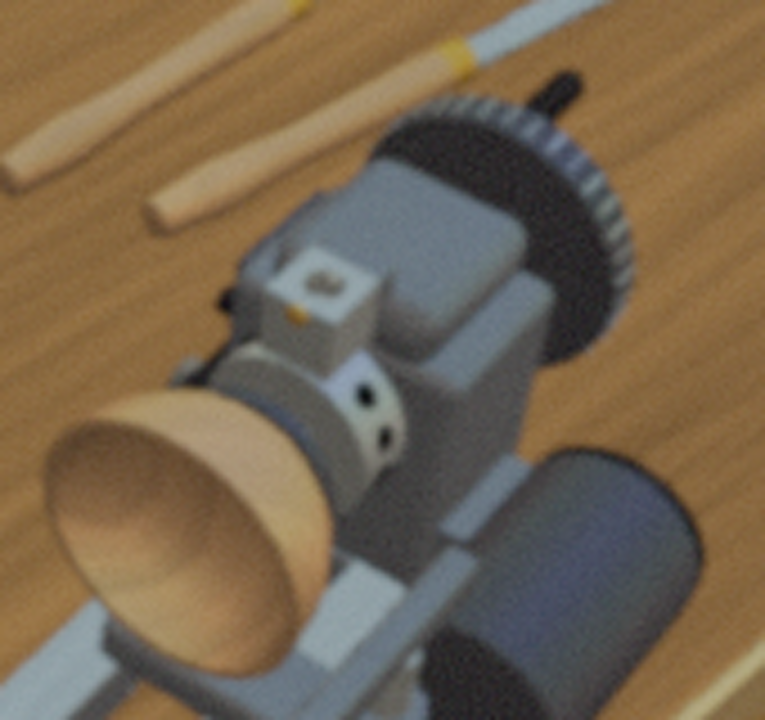

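View pics/a4.png

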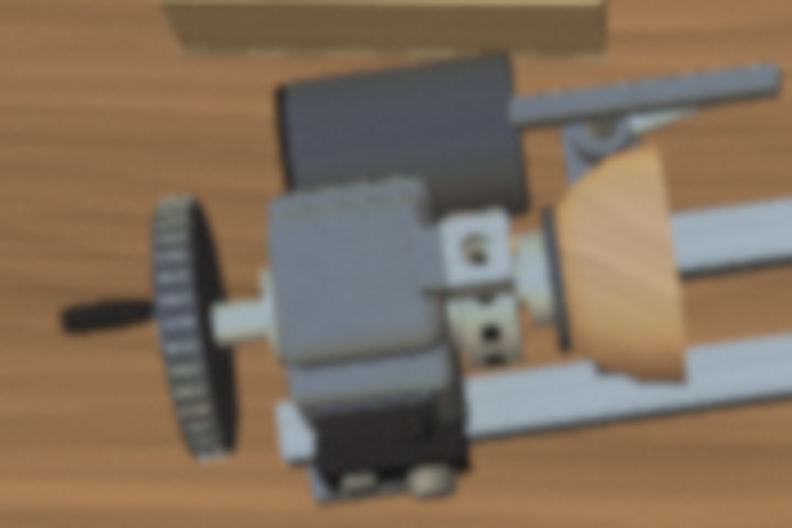

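The pin candidates are in `top0`, at (347,276), (370,277), (393,278) and (416,281). These are the pointed centre, the cross-handle key, the plain bar and the cylindrical knob on a thinner neck. The red thing lies at (447,274). The knobbed grey one at top (416,281) / scene (176,293) is the index pin, and both enlarged crops confirm it. The bore shows at scene (382,203) and top (268,187).

```bash
cat >> h.py <<'E'
def tri(*obs):
    A=np.zeros((3,3));b=np.zeros(3)
    for c,u,v in obs:
        a,o=ray(c,u,v);a/=np.linalg.norm(a);M=np.eye(3)-np.outer(a,a);A+=M;b+=M@o
    p=np.linalg.solve(A,b); return p,[np.round(proj(c,p)-[u,v],1).tolist() for c,u,v in obs]
E
python3 -c "
from h import *
np.set_printoptions(precision=4,suppress=True)
s=load('scene0');t=load('top0')
def S1(u,v):return (s,140+u/5,240+v/5)
def T2(u,v):return (t,320+u/5.5,250+v/5.5)
def S3(u,v):return (s,310+u/4.5,140+v/4.5)
def T4(u,v):return (t,160+u/4.4,130+v/4.4)
for n,a,b in [('pin top',S1(181,268),T2(527,172)),('bore',S3(323,283),T4(475,250)),('handle end',S3(570,82),T4(66,320)),('handle root',S3(535,105),T4(150,312)),('rackcorner L near',S1(658,160),T2(75,82))]:
    print(n,tri(a,b),px(*a),px(*b))
for n,a in [('rack c1',T2(75,82)),('rack c2',T2(590,125)),('rack c3',T2(66,213))]: print(n,atz(*a,0.04))
for n,a in [('rack s1',S1(658,160)),('rack s2',S1(165,440)),('rack s3',S1(90,345))]: print(n,atz(*a,0.04))
# boss corners
for n,a in [('b1',T4(445,210)),('b2',T4(507,208)),('b3',T4(512,285)),('b4',T4(445,285))]: print(n,px(*a))
for n,a in [('sb1',S3(318,245)),('sb2',S3(385,275)),('sb3',S3(335,325)),('sb4',S3(265,290))]: print(n,px(*a))
"
```

```text
pin top (array([ 0.4039, -0.3437,  0.0874]), [[-1.0, 0.1], [-0.7, -0.3]]) [ 0.4017 -0.341   0.0833] [ 0.4039 -0.3465  0.0813]
bore (array([0.5931, 0.0094, 0.2398]), [[-0.6, 0.1], [-0.4, -0.3]]) [0.5889 0.0166 0.2328] [0.597  0.0097 0.2232]
handle end (array([0.5591, 0.2207, 0.2167]), [[-0.3, 0.1], [-0.2, -0.2]]) [0.5637 0.2143 0.2228] [0.5575 0.2192 0.2209]
handle root (array([0.5645, 0.1788, 0.2268]), [[-2.4, 0.5], [-1.5, -1.6]]) [0.564  0.1882 0.2229] [0.5623 0.1762 0.221 ]
rackcorner L near (array([ 0.4489, -0.147 ,  0.0374]), [[-0.7, 0.1], [-0.5, -0.4]]) [ 0.4494 -0.1454  0.037 ] [ 0.4539 -0.15   -0.0016]
rack c1 [ 0.4476 -0.1482  0.04  ]
rack c2 [ 0.431  -0.3831  0.04  ]
rack c3 [ 0.3876 -0.1444  0.04  ]
rack s1 [ 0.4515 -0.1469  0.04  ]
rack s2 [ 0.4355 -0.3781  0.04  ]
rack s3 [ 0.377  -0.3763  0.04  ]
b1 [0.6557 0.0359 0.0979]
b2 [0.66   0.0013 0.0892]
b3 [ 0.5799 -0.0096  0.2184]
b4 [0.5747 0.0236 0.2359]
sb1 [0.5746 0.0282 0.2376]
sb2 [0.6057 0.0355 0.2374]
sb3 [ 0.6127 -0.0028  0.2378]
sb4 [0.5495 0.0277 0.195 ]
```

```bash
python3 -m inch '[{"tx":2.5,"ty":2.4,"tz":0,"spin":0.14,"gripper":-1},{"tx":5.5,"ty":5,"tz":0,"spin":0.28,"gripper":-1},{"tx":8.5,"ty":7.6,"tz":0,"spin":0.42,"gripper":-1},{"tx":11.5,"ty":10.3,"tz":0,"spin":0.56,"gripper":-1},{"tx":14.5,"ty":13,"tz":0,"spin":0.70,"gripper":-1},{"tx":17.5,"ty":15.6,"tz":0,"spin":0.84,"gripper":-1},{"tx":20,"ty":17.8,"tz":0,"spin":0.98,"gripper":-1},{"tx":21.3,"ty":19,"tz":0,"spin":1.12,"gripper":-1},{"tx":21.3,"ty":19,"tz":0,"spin":1.22,"gripper":-1},{"tx":21.3,"ty":19,"tz":0,"spin":1.22,"gripper":-1}]'
python3 -c "
from h import *
c=cap('wrist','w1');t=cap('top','top1');s=cap('scene','scene1')
print(np.round(c['rotation'],3),c['xyz'])
print(proj(c,[.404,-.344,.084]))
np.set_printoptions(precision=4,suppress=True)
s=load('scene0');t=load('top0')
B=np.array([.593,.0095,.2385]); a=np.deg2rad(6)
X=np.array([np.cos(a),np.sin(a),0])
for d in range(0,100,10):
  r=np.deg2rad(d);o=.042
  P=B+X*np.sin(r)*o+np.array([0,0,-.079+o*np.cos(r)])
  Q=B-X*np.sin(r)*o+np.array([0,0,-.079+o*np.cos(r)])
  u=proj(s,P);v=proj(t,Q)
  print(d,'S3 crop',(u-[310,140])*4.5,'T4 -x',(v-[160,130])*4.4)
"
```

```text
time_s: 1.15
position: [0.4046, -0.4042, 0.2223]
tcp_rot: [[0.039, 0.999, -0.0], [0.999, -0.039, 0.0], [0.0, -0.0, -1.0]]
force: [-0.1, 0.4, -0.2]
opening: 1.0
[[ 0.999  0.036  0.011]
 [-0.038  0.969  0.242]
 [-0.002 -0.242  0.97 ]] [ 0.40814686 -0.33808391  0.3826391 ]
[308.90660676 147.90946619]
0 S3 crop [311.0213 350.313 ] T4 -x [477.6283 268.73  ]
10 S3 crop [324.7215 359.5657] T4 -x [478.7916 282.4525]
20 S3 crop [337.7449 370.7578] T4 -x [480.0651 296.4003]
30 S3 crop [349.6514 383.5246] T4 -x [481.4068 310.1122]
40 S3 crop [360.039  397.4408] T4 -x [482.7721 323.1376]
50 S3 crop [368.561  412.0387] T4 -x [484.1164 335.0542]
60 S3 crop [374.9407 426.8279] T4 -x [485.3959 345.4841]
70 S3 crop [378.9821 441.3165] T4 -x [486.5704 354.1074]
80 S3 crop [380.5758 455.0314] T4 -x [487.6036 360.6717]
90 S3 crop [379.7006 467.537 ] T4 -x [488.4651 364.999 ]
```

View pics/w1.png

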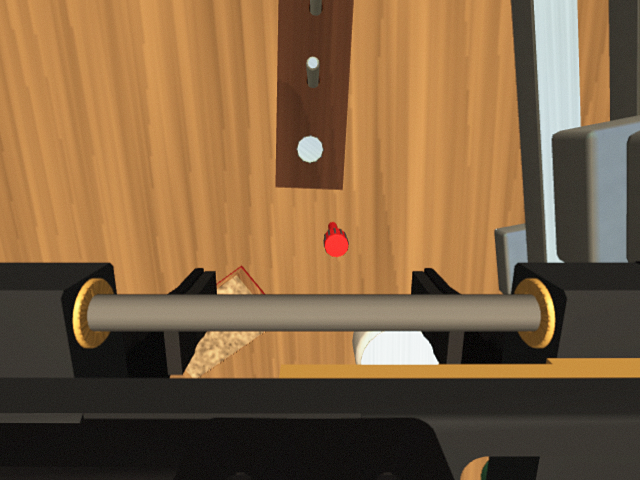

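```bash
python3 -c "
from h import *
c=load('w1')
print(atz(c,310,149,.084),px(c,310,149),px(c,336,243), px(c,313,62))"
```

```text
[ 0.40479078 -0.34483196  0.084     ] [ 0.40477298 -0.34486775  0.0824161 ] [ 0.42301574 -0.42098642  0.07615431] [ 0.40923555 -0.28950957  0.11372793]
```

```bash
python3 -m inch '[{"tx":0,"ty":3,"tz":0,"spin":0,"gripper":-1},{"tx":0,"ty":5.9,"tz":-1,"spin":0,"gripper":-1},{"tx":0,"ty":5.9,"tz":-5,"spin":0,"gripper":-1},{"tx":0,"ty":5.9,"tz":-9,"spin":0,"gripper":-1},{"tx":0,"ty":5.9,"tz":-13,"spin":0,"gripper":-1},{"tx":0,"ty":5.9,"tz":-16,"spin":0,"gripper":-1},{"tx":0,"ty":5.9,"tz":-16.9,"spin":0,"gripper":-1},{"tx":0,"ty":5.9,"tz":-16.9,"spin":0,"gripper":-1},{"tx":0,"ty":5.9,"tz":-16.9,"spin":0,"gripper":0},{"tx":0,"ty":5.9,"tz":-16.9,"spin":0,"gripper":1}]'
python3 -m inch '[{"gripper":1,"tx":0,"ty":0,"tz":0,"spin":0},{"gripper":1,"tx":0,"ty":0,"tz":0,"spin":0},{"gripper":1,"tx":0,"ty":0,"tz":0,"spin":0},{"gripper":1,"tx":0,"ty":0,"tz":0,"spin":0},{"gripper":1,"tx":0,"ty":0,"tz":0,"spin":0},{"gripper":1,"tx":0,"ty":0,"tz":1,"spin":0},{"gripper":1,"tx":0,"ty":0,"tz":2,"spin":0},{"gripper":1,"tx":0,"ty":0,"tz":4,"spin":0},{"gripper":1,"tx":0,"ty":0,"tz":6,"spin":0},{"gripper":1,"tx":0,"ty":0,"tz":8,"spin":0}]'
```

```text
time_s: 2.3
position: [0.405, -0.3472, 0.0552]
tcp_rot: [[0.04, 0.999, 0.002], [0.999, -0.04, -0.003], [-0.003, 0.002, -1.0]]
force: [1.1, 0.2, 0.4]
opening: 0.895
time_s: 3.3
position: [0.4041, -0.3459, 0.135]
tcp_rot: [[0.04, 0.999, 0.0], [0.999, -0.04, -0.0], [-0.0, 0.0, -1.0]]
force: [0.6, -1.1, -1.0]
opening: 0.196
```

```bash
python3 -m inch '[{"gripper":1,"tx":0,"ty":0,"tz":4,"spin":0},{"gripper":1,"tx":0,"ty":2,"tz":8,"spin":0},{"gripper":1,"tx":2,"ty":5,"tz":12,"spin":0},{"gripper":1,"tx":4,"ty":8,"tz":15,"spin":0},{"gripper":1,"tx":6.5,"ty":11,"tz":18,"spin":0.03},{"gripper":1,"tx":9,"ty":14.5,"tz":19.5,"spin":0.06},{"gripper":1,"tx":12,"ty":18,"tz":19.5,"spin":0.09},{"gripper":1,"tx":15,"ty":22,"tz":19.5,"spin":0.12},{"gripper":1,"tx":17.5,"ty":25.5,"tz":19.5,"spin":0.15},{"gripper":1,"tx":18.9,"ty":28,"tz":19.5,"spin":0.15}]'
python3 -c "
from h import *
c=cap('wrist','w2');s=cap('scene','scene2')
st=telemetry.read_state();print(st['position'],st['tcp_rot'],st['force'],st['opening'])
print(c['xyz'],proj(c,[.593,.0095,.2385]))
p=st['position']; q=proj(s,p);print(q);crop('scene2',int(q[0])-80,int(q[1])-70,int(q[0])+80,int(q[1])+70,5,'b1')"
```

```text
time_s: 4.3
position: [0.5942, -0.0632, 0.3292]
tcp_rot: [[-0.112, 0.994, 0.001], [0.994, 0.112, 0.001], [0.0, 0.001, -1.0]]
force: [-0.6, 0.1, -1.8]
opening: 0.198
[ 0.59406416 -0.06218928  0.32895336] [[-1.14736212e-01  9.93395673e-01  7.99243142e-04]
 [ 9.93395001e-01  1.14734922e-01  1.50675107e-03]
 [ 1.40509889e-03  9.66843051e-04 -9.99998545e-01]] [ 0.06007298 -1.16277532 -1.06439151] 0.18938843122495194
[0.58752515 0.00255895 0.48955991] [323.46181994 129.34955041]
[357.91286947 182.7209473 ]
```

View pics/w2.png

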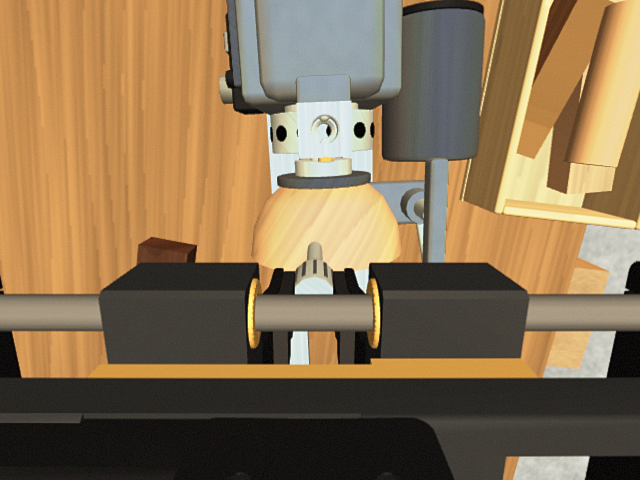

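View pics/b1.png

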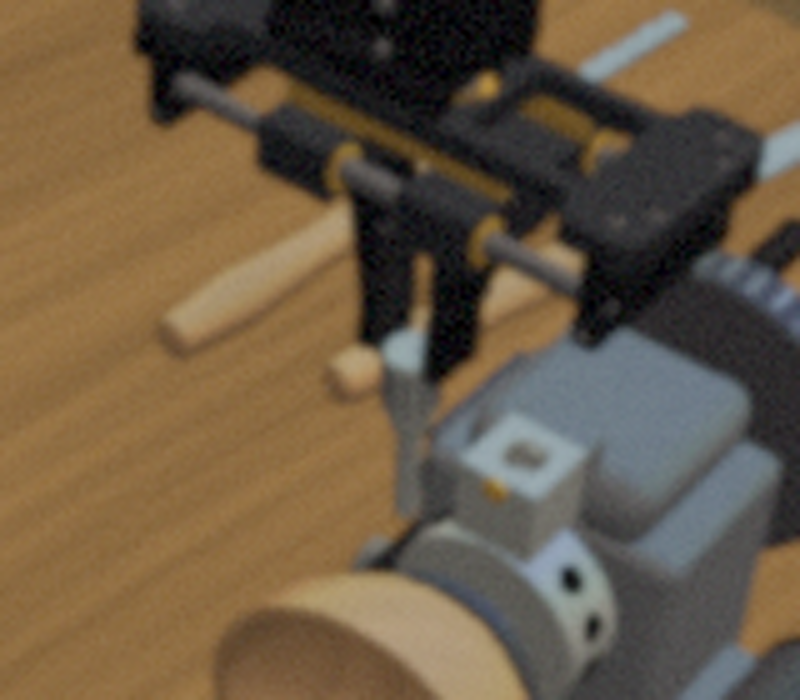

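```bash
python3 -c "
from h import *
crop('w2',220,70,430,310,2.9,'b2')
c=load('w2');print(proj(c,[.594,-.0622,.329-.046]),proj(c,[.594,-.0622,.329+.019]),proj(c,[.594,-.0622,.361]))"
```

```text
[311.89181063 259.68327407] [311.22377242 309.11221893] [311.01833378 324.31618265]
```

View pics/b2.png

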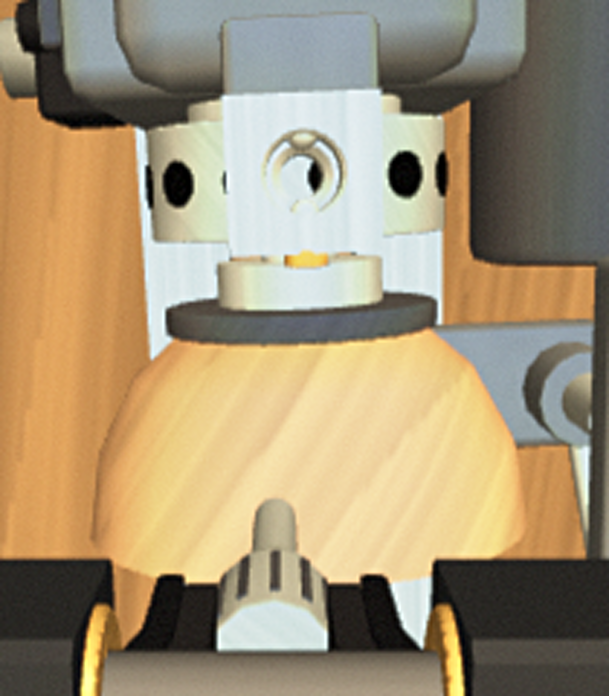

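```bash
python3 -c "
from h import *
np.set_printoptions(precision=4,suppress=True)
s=load('scene2');c=load('w2')
def B(u,v): return (s,277+u/5,112+v/5)
def W(u,v): return (c,220+u/2.9,70+v/2.9)
for n,b,w in [('tip',B(405,511),W(274,503)),('knobtop',B(403,345),W(273,635))]:
  print(n,tri(b,w),px(*b),px(*w))
print('bore',[px(*W(u,v)) for u,v in [(245,180),(365,180),(245,110),(365,110),(245,225),(365,235),(300,110),(300,228)]])
print('wshank', [px(*W(274,v)) for v in (508,520,535,560,580,600,640)])
P=[.594,-.0622,.329]
print((proj(s,P)-[277,112])*5,(proj(s,[.594,-.0622,.283])-[277,112])*5)
"
```

```text
tip (array([ 0.5964, -0.0589,  0.2569]), [[-0.8, -0.2], [2.0, -1.1]]) [ 0.5992 -0.06    0.2591] [ 0.5952 -0.059   0.2594]
knobtop (array([ 0.5938, -0.0611,  0.3313]), [[0.8, 0.3], [-2.8, 1.5]]) [ 0.5933 -0.0625  0.3324] [ 0.595  -0.0606  0.3303]
bore [array([0.5814, 0.0065, 0.2377]), array([0.6072, 0.0095, 0.2375]), array([0.5798, 0.0209, 0.2375]), array([0.6053, 0.0238, 0.2374]), array([ 0.5824, -0.0029,  0.2371]), array([ 0.6088, -0.0021,  0.2378]), array([0.5915, 0.0222, 0.2378]), array([ 0.5944, -0.0022,  0.237 ])]
wshank [array([ 0.5951, -0.0586,  0.2648]), array([ 0.5952, -0.0594,  0.2713]), array([ 0.5952, -0.0595,  0.2813]), array([ 0.5945, -0.0543,  0.3132]), array([ 0.5945, -0.0543,  0.3233]), array([ 0.5946, -0.0557,  0.3286]), array([ 0.5953, -0.0615,  0.3301])]
[404.4143 353.4166] [394.7563 455.8121]
```

```bash
python3 -c "
from h import *
np.set_printoptions(precision=4,suppress=True)
c=load('w2')
crop('w2',290,95,360,170,9,'b3')
crop('w2',280,230,350,300,9,'b4')
def W(u,v): return (c,220+u/2.9,70+v/2.9)
print(atz(*W(305,172),.2375))
for z in (.2375,): print([atz(*W(u,v),z) for u,v in [(222,92),(380,92),(228,265),(382,265)]])
"
```

```text
[0.5941 0.0097 0.2375]
[array([0.5745, 0.024 , 0.2375]), array([0.608 , 0.0278, 0.2375]), array([ 0.5796, -0.0119,  0.2375]), array([ 0.6134, -0.0081,  0.2375])]
```

View pics/b3.png

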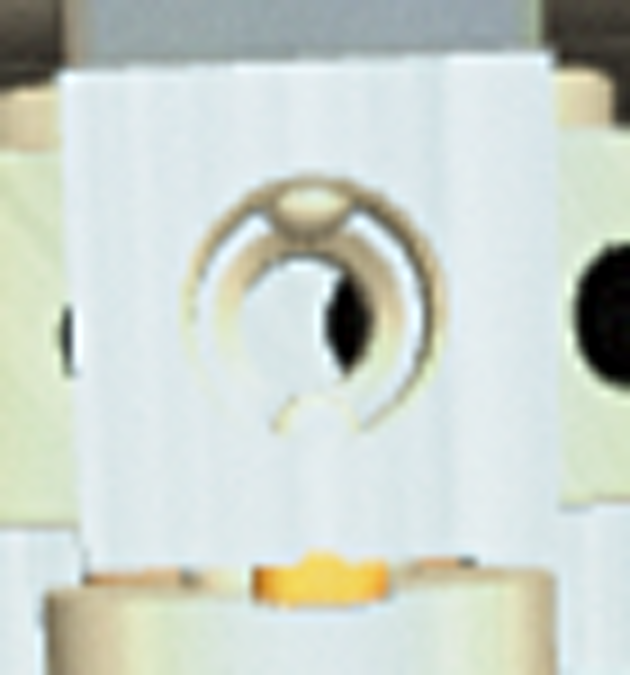

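View pics/b4.png

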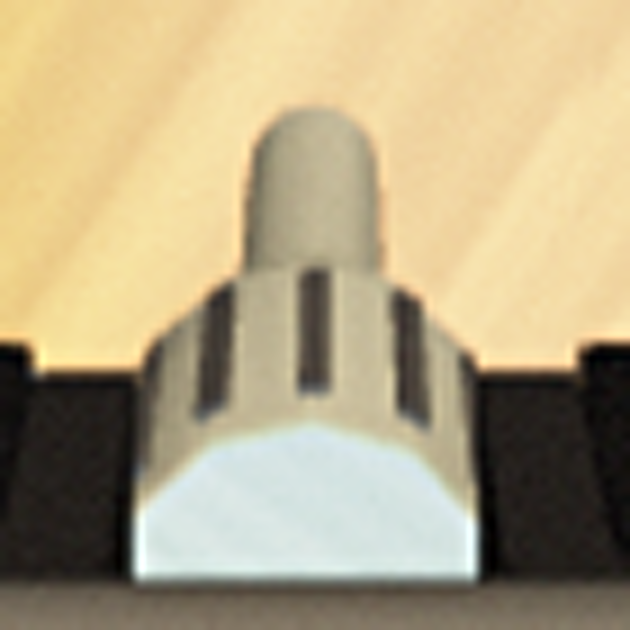

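```bash
python3 -c "
from h import *
c=load('w2')
for zt in (.328,.330,.332,.334,.336):
  for y in (-.062,-.064,-.066):
    print(zt,y,'knobfront %.1f'%proj(c,[.595,y+.01,zt])[1],'knobfrontbottom %.1f'%proj(c,[.595,y+.01,zt-.026])[1],'tip %.1f %.1f'%(proj(c,[.595,y+.0025,zt-.078])[1],proj(c,[.595,y+.0045,zt-.074])[1]), 'w %.1f'%(proj(c,[.605,y,zt])[0]-proj(c,[.585,y,zt])[0]))
st=telemetry.read_state();print(st['opening'],st['position'])
"
```

```text
0.328 -0.062 knobfront 268.7 knobfrontbottom 252.0 tip 240.3 238.9 w 44.6
0.328 -0.064 knobfront 273.0 knobfrontbottom 255.8 tip 243.3 241.9 w 44.4
0.328 -0.066 knobfront 277.3 knobfrontbottom 259.6 tip 246.3 245.0 w 44.3
0.33 -0.062 knobfront 270.2 knobfrontbottom 253.2 tip 241.1 239.7 w 45.1
0.33 -0.064 knobfront 274.5 knobfrontbottom 257.0 tip 244.1 242.7 w 44.9
0.33 -0.066 knobfront 278.8 knobfrontbottom 260.8 tip 247.1 245.8 w 44.8
0.332 -0.062 knobfront 271.7 knobfrontbottom 254.3 tip 241.9 240.5 w 45.6
0.332 -0.064 knobfront 276.1 knobfrontbottom 258.2 tip 245.0 243.6 w 45.5
0.332 -0.066 knobfront 280.4 knobfrontbottom 262.0 tip 248.0 246.7 w 45.3
0.334 -0.062 knobfront 273.3 knobfrontbottom 255.5 tip 242.7 241.3 w 46.1
0.334 -0.064 knobfront 277.7 knobfrontbottom 259.4 tip 245.8 244.4 w 46.0
0.334 -0.066 knobfront 282.1 knobfrontbottom 263.2 tip 248.9 247.5 w 45.9
0.336 -0.062 knobfront 274.9 knobfrontbottom 256.7 tip 243.6 242.1 w 46.7
0.336 -0.064 knobfront 279.4 knobfrontbottom 260.6 tip 246.7 245.3 w 46.5
0.336 -0.066 knobfront 283.8 knobfrontbottom 264.5 tip 249.7 248.4 w 46.4
0.18938843122495194 [ 0.59406416 -0.06218928  0.32895336]
```

```bash
python3 -m inch '[{"gripper":1,"tx":0,"ty":0.3,"tz":0,"spin":0},{"gripper":1,"tx":0,"ty":1,"tz":0,"spin":0},{"gripper":1,"tx":0,"ty":2,"tz":0,"spin":0},{"gripper":1,"tx":0,"ty":3.2,"tz":0,"spin":0},{"gripper":1,"tx":-0.1,"ty":4.4,"tz":0,"spin":0},{"gripper":1,"tx":-0.1,"ty":5.6,"tz":0,"spin":0},{"gripper":1,"tx":-0.1,"ty":6.6,"tz":0,"spin":0},{"gripper":1,"tx":-0.1,"ty":7.2,"tz":0,"spin":0},{"gripper":1,"tx":-0.1,"ty":7.3,"tz":0,"spin":0},{"gripper":1,"tx":-0.1,"ty":7.3,"tz":0,"spin":0}]'
python3 -c "
from h import *
c=cap('wrist','w3');s=cap('scene','scene3')
st=telemetry.read_state();print(st['position'],st['opening'])
crop('w3',270,220,350,300,7,'c1');crop('scene3',340,150,430,250,7,'c2')"
```

```text
time_s: 5.4
position: [0.5922, 0.0071, 0.3285]
tcp_rot: [[-0.11, 0.994, -0.0], [0.994, 0.11, -0.0], [-0.0, -0.0, -1.0]]
force: [0.0, -0.0, -0.3]
opening: 0.195
[0.59223221 0.00663056 0.32848781] 0.19183679178186339
```

View pics/c1.png

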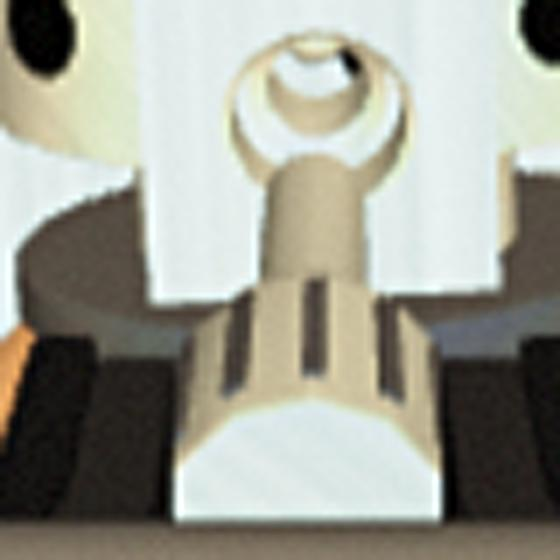

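View pics/c2.png

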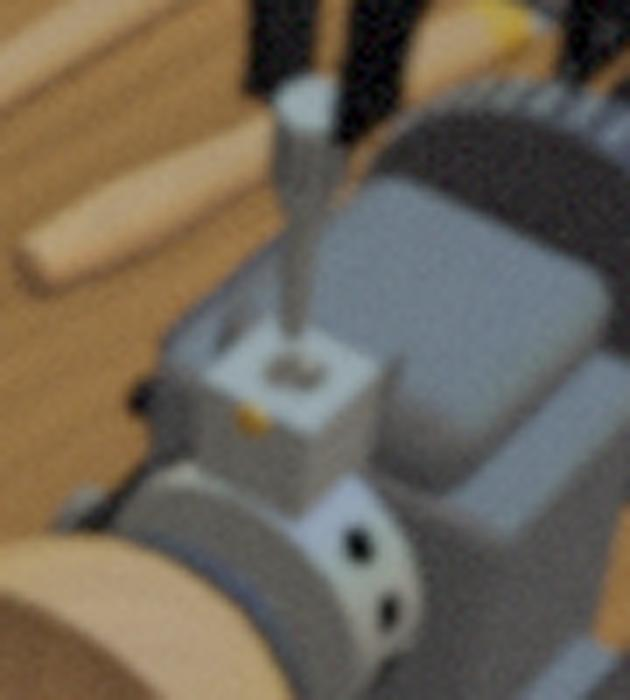

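```bash
python3 -c "
from h import *
c=load('w3')
print('bore',atz(c,270+320/7,220+113/7,.2375), c['xyz'])
for y in (.004,.006,.008): print(y,proj(c,[.594,y+.0035,.256]),proj(c,[.594,y+.01,.333])); 
print('meas',(270+315/7,220+152/7),(270+315/7,220+400/7))
s=load('scene3')
print([ (proj(s,p)-[340,150])*7 for p in ([.594,.0097,.2375],[.594,.0097,.2555],[.594,.005,.2555])])
"
```

```text
bore [0.59405338 0.01062285 0.2375    ] [0.5858797  0.07298906 0.48881751]
0.004 [315.19704828 248.13216508] [317.45660477 282.67629185]
0.006 [315.55678902 245.06604903] [317.98911906 278.29613715]
0.008 [315.91797324 241.98761135] [318.52476774 273.8900871 ]
meas (315.0, 241.71428571428572) (315.0, 277.14285714285717)
[array([290.85487292, 378.4539347 ]), array([298.03871211, 327.48363312]), array([285.78758412, 335.41270364])]
```

```bash
python3 -m inch '[{"gripper":1,"tx":0.05,"ty":0.25,"tz":0,"spin":0},{"gripper":1,"tx":0.05,"ty":0.25,"tz":-0.2,"spin":0},{"gripper":1,"tx":0.05,"ty":0.25,"tz":-0.6,"spin":0},{"gripper":1,"tx":0.05,"ty":0.25,"tz":-1.0,"spin":0},{"gripper":1,"tx":0.05,"ty":0.25,"tz":-1.4,"spin":0},{"gripper":1,"tx":0.05,"ty":0.25,"tz":-1.8,"spin":0},{"gripper":1,"tx":0.05,"ty":0.25,"tz":-2.2,"spin":0},{"gripper":1,"tx":0.05,"ty":0.25,"tz":-2.6,"spin":0},{"gripper":1,"tx":0.05,"ty":0.25,"tz":-2.8,"spin":0},{"gripper":1,"tx":0.05,"ty":0.25,"tz":-2.8,"spin":0}]'
python3 -c "
from h import *
c=cap('wrist','w4');s=cap('scene','scene4')
st=telemetry.read_state();print(st['position'],st['opening'],st['force'])
crop('w4',270,220,350,300,7,'c1');crop('scene4',340,150,430,250,7,'c2')"
```

```text
time_s: 6.5
position: [0.5924, 0.0095, 0.3001]
tcp_rot: [[-0.11, 0.994, -0.001], [0.994, 0.11, 0.0], [0.0, -0.001, -1.0]]
force: [-0.6, 0.1, -2.0]
opening: 0.196
[0.59274836 0.00947281 0.30060287] 0.19617328828418243 [ 0.6911628   0.18605087 -1.49699071]
```

View pics/c1.png

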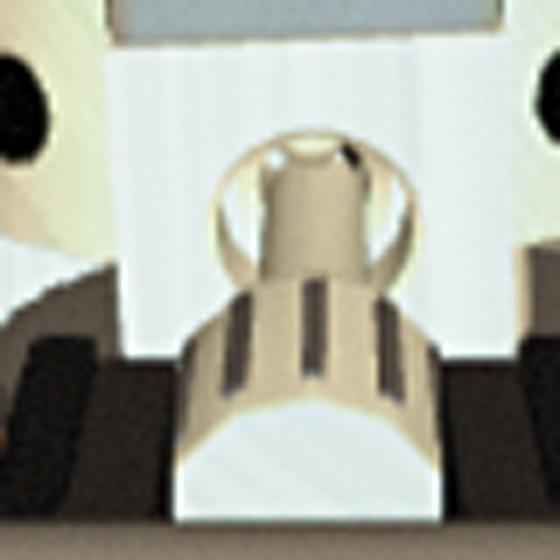

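View pics/c2.png

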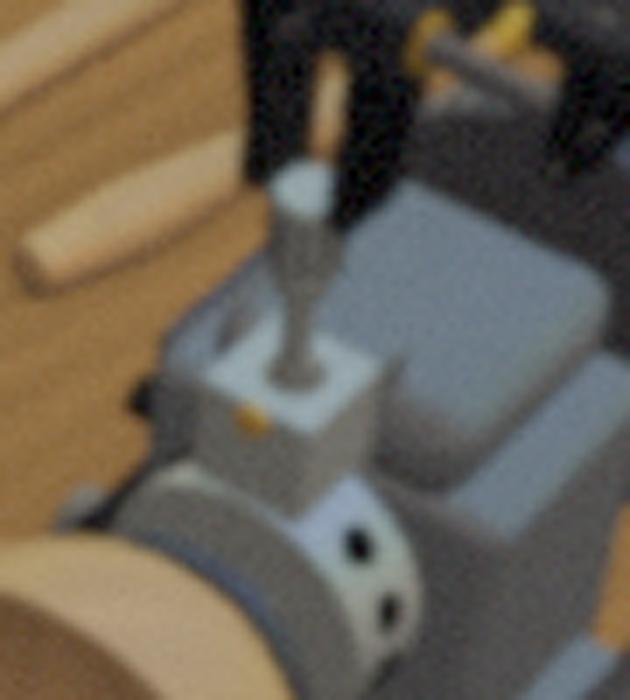

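```bash
python3 -m inch '[{"gripper":1,"tx":0,"ty":0,"tz":-0.15,"spin":0},{"gripper":1,"tx":0,"ty":0,"tz":-0.3,"spin":0},{"gripper":1,"tx":0,"ty":0,"tz":-0.45,"spin":0},{"gripper":1,"tx":0,"ty":0,"tz":-0.6,"spin":0},{"gripper":1,"tx":0,"ty":0,"tz":-0.75,"spin":0},{"gripper":1,"tx":0,"ty":0,"tz":-0.9,"spin":0},{"gripper":1,"tx":0,"ty":0,"tz":-1.0,"spin":0},{"gripper":1,"tx":0,"ty":0,"tz":-1.1,"spin":0},{"gripper":1,"tx":0,"ty":0,"tz":-1.2,"spin":0},{"gripper":1,"tx":0,"ty":0,"tz":-1.2,"spin":0}]'
python3 -c "
from h import *
c=cap('wrist','w5')
st=telemetry.read_state();print(st['position'],st['opening'],st['force'],st['moment'])
crop('w5',270,220,350,300,7,'c1')"
```

```text
time_s: 7.6
position: [0.5926, 0.0095, 0.2884]
tcp_rot: [[-0.11, 0.994, -0.0], [0.994, 0.11, 0.0], [0.0, -0.0, -1.0]]
force: [0.4, 0.6, -0.5]
opening: 0.195
[0.59262852 0.00946743 0.28848096] 0.19375670274875995 [-0.16480319 -0.45646788 -0.69606646] [ 0.00625831 -0.06806232  0.00480304]
```

View pics/c1.png

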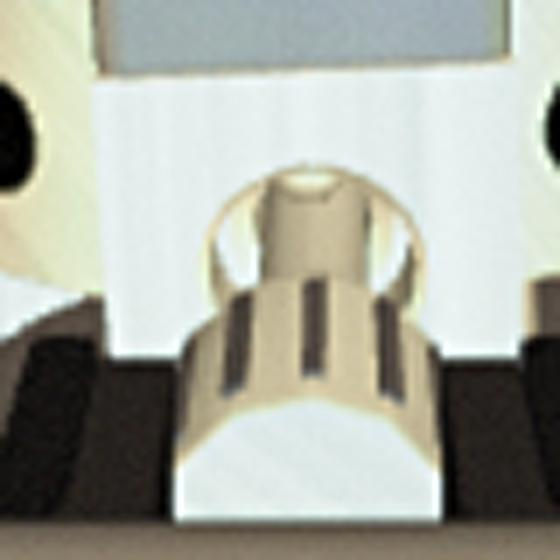

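```bash
python3 -m inch '[{"gripper":1,"tx":0,"ty":0,"tz":-0.15,"spin":0},{"gripper":1,"tx":0,"ty":0,"tz":-0.3,"spin":0},{"gripper":1,"tx":0,"ty":0,"tz":-0.45,"spin":0},{"gripper":1,"tx":0,"ty":0,"tz":-0.6,"spin":0},{"gripper":1,"tx":0,"ty":0,"tz":-0.7,"spin":0},{"gripper":1,"tx":0,"ty":0,"tz":-0.8,"spin":0},{"gripper":1,"tx":0,"ty":0,"tz":-0.9,"spin":0},{"gripper":1,"tx":0,"ty":0,"tz":-1.0,"spin":0},{"gripper":1,"tx":0,"ty":0,"tz":-1.1,"spin":0},{"gripper":1,"tx":0,"ty":0,"tz":-1.1,"spin":0}]'
python3 -c "
from h import *
c=cap('scene','scene6')
st=telemetry.read_state();print(st['position'],st['opening'],st['force'],st['moment'])
crop('scene6',340,150,430,250,7,'c1')"
```

```text
time_s: 8.65
position: [0.5927, 0.0095, 0.2776]
tcp_rot: [[-0.11, 0.994, 0.0], [0.994, 0.11, -0.0], [-0.0, 0.0, -1.0]]
force: [-0.1, 0.6, -0.8]
opening: 0.192
[0.59269121 0.00946315 0.27765689] 0.18945926213841707 [ 0.46557929 -0.12882873 -0.74602483] [ 0.01753304 -0.09719951 -0.09372498]
```

View pics/c1.png

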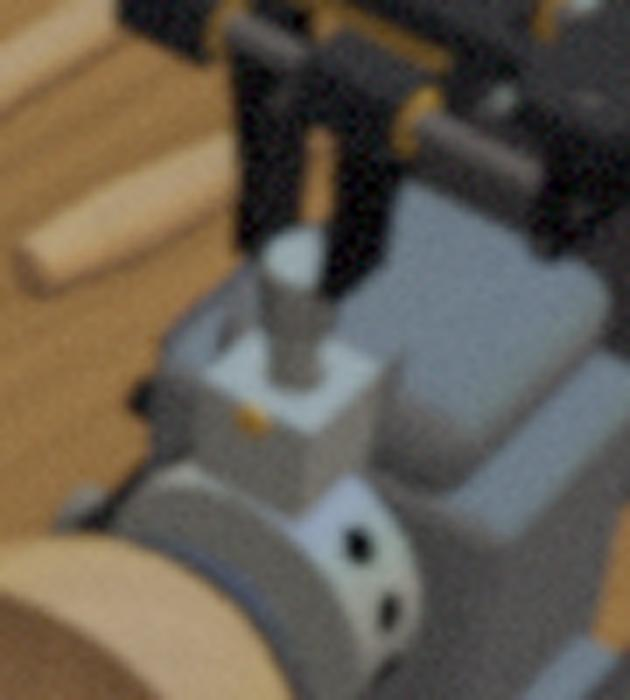

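```bash
python3 -m inch '[{"gripper":1,"tx":0,"ty":0,"tz":-0.05,"spin":0},{"gripper":1,"tx":0,"ty":0,"tz":-0.1,"spin":0},{"gripper":1,"tx":0,"ty":0,"tz":-0.14,"spin":0},{"gripper":1,"tx":0,"ty":0,"tz":-0.18,"spin":0},{"gripper":1,"tx":0,"ty":0,"tz":-0.21,"spin":0},{"gripper":1,"tx":0,"ty":0,"tz":-0.24,"spin":0},{"gripper":1,"tx":0,"ty":0,"tz":-0.26,"spin":0},{"gripper":1,"tx":0,"ty":0,"tz":-0.28,"spin":0},{"gripper":1,"tx":0,"ty":0,"tz":-0.28,"spin":0},{"gripper":1,"tx":0,"ty":0,"tz":-0.28,"spin":0}]'
python3 -c "
from h import *
st=telemetry.read_state();print(st['position'],st['opening'],st['force'],st['moment'])"
```

```text
time_s: 9.7
position: [0.5938, 0.0091, 0.277]
tcp_rot: [[-0.11, 0.994, 0.004], [0.994, 0.11, -0.001], [-0.002, 0.004, -1.0]]
force: [-0.9, -0.3, 8.8]
opening: 0.196
[0.5938427  0.00908229 0.27703704] 0.19620500607448965 [-0.89664759 -0.28152344  8.80098603] [-0.18775188  0.20945143  0.01725525]
```

```bash
python3 -m inch '[{"gripper":1,"tx":0,"ty":0,"tz":0.1,"spin":0},{"gripper":1,"tx":0,"ty":0,"tz":0.15,"spin":0},{"gripper":0.4,"tx":0,"ty":0,"tz":0.15,"spin":0},{"gripper":0.2,"tx":0,"ty":0,"tz":0.15,"spin":0},{"gripper":0,"tx":0,"ty":0,"tz":0.15,"spin":0},{"gripper":0,"tx":0,"ty":0,"tz":0.15,"spin":0},{"gripper":0,"tx":0,"ty":0,"tz":2,"spin":0},{"gripper":0,"tx":0,"ty":0,"tz":5,"spin":0},{"gripper":0,"tx":0,"ty":0,"tz":6,"spin":0},{"gripper":0,"tx":0,"ty":0,"tz":6,"spin":0}]'
python3 -c "
from h import *
c=cap('scene','scene7');w=cap('wrist','w7')
st=telemetry.read_state();print(st['position'],st['opening'],st['force'],st['moment'])
crop('scene7',340,150,430,250,7,'c1')
crop('w7',250,150,390,290,5,'c2')"
```

```text
time_s: 10.7
position: [0.5936, 0.0094, 0.3362]
tcp_rot: [[-0.11, 0.994, 0.004], [0.994, 0.11, -0.001], [-0.001, 0.004, -1.0]]
force: [-1.2, -0.6, -1.5]
opening: 0.499
[0.59202617 0.00960014 0.33366658] 0.49570830619001194 [ 0.35347932 -0.39838079  0.82031713] [-0.02130447 -0.0890229   0.06614065]
```

View pics/c1.png

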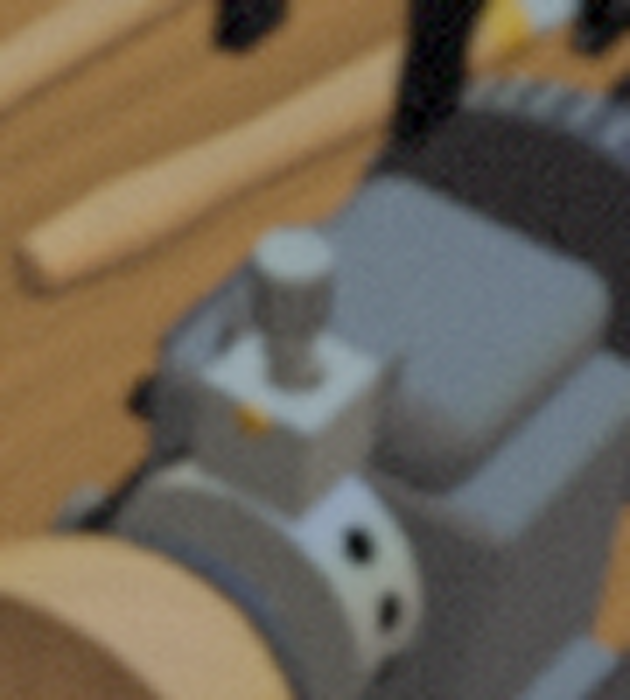

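View pics/c2.png

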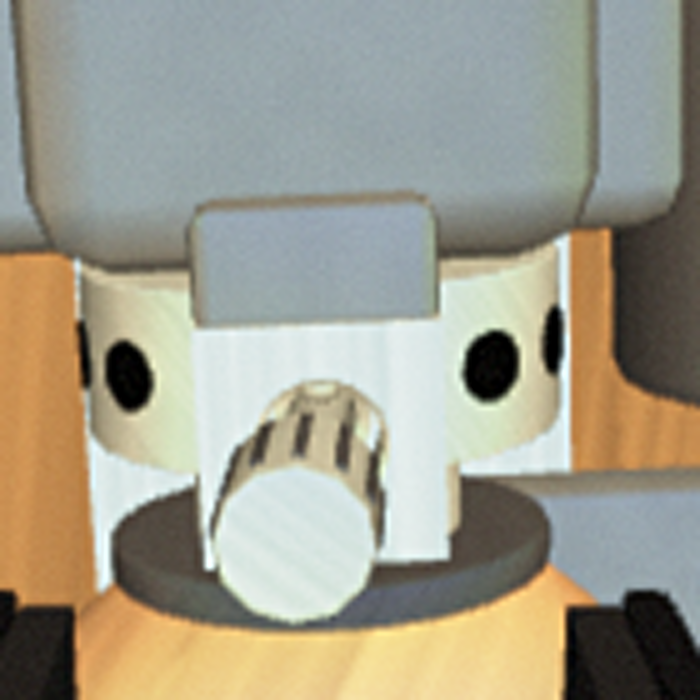

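```bash
python3 -m inch '[{"gripper":0,"tx":-0.3,"ty":2,"tz":0,"spin":0},{"gripper":0,"tx":-0.8,"ty":5,"tz":0,"spin":0},{"gripper":0,"tx":-1.5,"ty":8,"tz":0,"spin":0},{"gripper":0,"tx":-2.2,"ty":11,"tz":0,"spin":0},{"gripper":0,"tx":-2.8,"ty":12.5,"tz":0,"spin":0},{"gripper":0,"tx":-3,"ty":13,"tz":0,"spin":0},{"gripper":0.1,"tx":-3,"ty":13,"tz":0,"spin":0},{"gripper":0.2,"tx":-3,"ty":13,"tz":0,"spin":0},{"gripper":0.2,"tx":-3,"ty":13,"tz":0,"spin":0},{"gripper":0.2,"tx":-3,"ty":13,"tz":0,"spin":0}]'
python3 -c "
from h import *
w=cap('wrist','w8')
st=telemetry.read_state();print(st['position'],st['opening'],st['force'])
print(proj(w,[.5591,.2207,.2135]),proj(w,[.5645,.1788,.2135]))
np.set_printoptions(precision=4,suppress=True)
c=load('w7');a=np.deg2rad(7);B=np.array([.594,.010,.2375]);X=np.array([np.cos(a),np.sin(a),0])
for d in (-58,-54,-50,-46,34,38,42,46):
  r=np.deg2rad(d);P=B+X*.042*np.sin(r)+[0,0,-.079+.042*np.cos(r)];print(d,(proj(c,P)-[250,150])*5)
"
```

```text
time_s: 11.8
position: [0.5631, 0.1384, 0.3347]
tcp_rot: [[-0.108, 0.994, 0.0], [0.994, 0.108, -0.0], [-0.0, 0.0, -1.0]]
force: [0.1, -0.3, -1.2]
opening: 0.408
[0.5630168  0.13862633 0.33473201] 0.4030315844571521 [-0.34316135  0.68008709 -0.19864425]
[319.73736238 115.69632199] [320.60553139 176.79601315]
-58 [106.7988 358.3891]
-54 [115.1794 361.3248]
-50 [124.7693 364.1395]
-46 [135.5359 366.8134]
34 [468.8368 370.6074]
38 [482.82   368.1649]
42 [495.7834 365.5471]
46 [507.6632 362.7735]
```

View pics/w8.png

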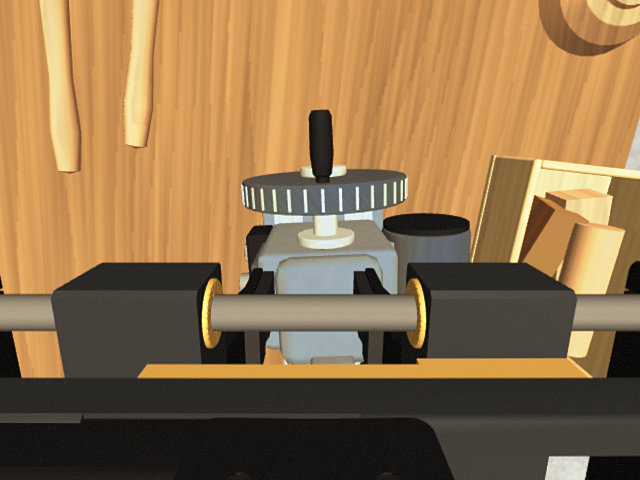

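```bash
python3 -m inch '[{"gripper":0.2,"tx":0,"ty":2,"tz":0,"spin":0},{"gripper":0.2,"tx":-0.1,"ty":4.5,"tz":0,"spin":0},{"gripper":0.2,"tx":-0.15,"ty":6.2,"tz":-1,"spin":0},{"gripper":0.2,"tx":-0.15,"ty":6.2,"tz":-4,"spin":0},{"gripper":0.2,"tx":-0.15,"ty":6.2,"tz":-7,"spin":0},{"gripper":0.2,"tx":-0.15,"ty":6.2,"tz":-9,"spin":0},{"gripper":0.2,"tx":-0.15,"ty":6.2,"tz":-11,"spin":0},{"gripper":0.2,"tx":-0.15,"ty":6.2,"tz":-13,"spin":0},{"gripper":0.2,"tx":-0.15,"ty":6.2,"tz":-13.9,"spin":0},{"gripper":0.2,"tx":-0.15,"ty":6.2,"tz":-13.9,"spin":0}]'
python3 -c "
from h import *
w=cap('wrist','w9');s=cap('scene','s9')
st=telemetry.read_state();print(st['position'],st['opening'],st['force'])
cv2.imwrite('pics/d1.png',np.hstack([cv2.resize(w['image'][180:380,200:440],None,fx=1.6,fy=1.6),cv2.resize(s['image'][130:290,330:490],(320,320))]))"
```

```text
time_s: 12.85
position: [0.56, 0.2012, 0.1939]
tcp_rot: [[-0.11, 0.994, -0.004], [0.994, 0.11, -0.001], [-0.0, -0.004, -1.0]]
force: [-0.9, 0.3, 0.5]
opening: 0.399
[0.56163771 0.2014914  0.19610273] 0.39973494399903714 [ 0.45454199 -0.06826217  1.20418994]
```

View pics/d1.png

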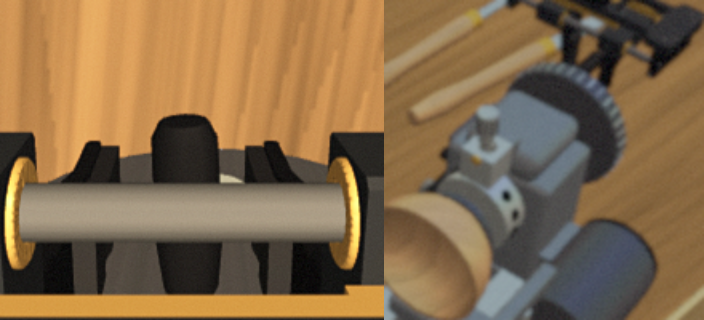

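```bash
python3 -m inch '[{"gripper":0.5,"tx":0,"ty":0,"tz":0,"spin":0},{"gripper":0.5,"tx":0,"ty":0,"tz":0,"spin":0},{"gripper":0.5,"tx":0,"ty":0,"tz":0,"spin":0},{"gripper":0.5,"tx":-0.1,"ty":0,"tz":0,"spin":0},{"gripper":0.5,"tx":-0.2,"ty":0,"tz":0,"spin":0},{"gripper":0.5,"tx":-0.3,"ty":0,"tz":0,"spin":0},{"gripper":0.5,"tx":-0.4,"ty":0,"tz":0,"spin":0},{"gripper":0.5,"tx":-0.5,"ty":0,"tz":0,"spin":0},{"gripper":0.5,"tx":-0.6,"ty":0,"tz":0,"spin":0},{"gripper":0.5,"tx":-0.6,"ty":0,"tz":0,"spin":0}]'
cat > look.py <<'E'
import sys
from h import *
n=sys.argv[1]
w=cap('wrist','w'+n);s=cap('scene','s'+n)
st=telemetry.read_state();print(st['position'],st['opening'],st['force'])
cv2.imwrite('pics/d%s.png'%n,np.hstack([cv2.resize(w['image'][180:380,200:440],None,fx=1.6,fy=1.6,),cv2.resize(s['image'][150:230,340:420],(320,320),interpolation=cv2.INTER_CUBIC)]))
E
python3 look.py 10
```

```text
time_s: 13.95
position: [0.5559, 0.2011, 0.1961]
tcp_rot: [[-0.11, 0.994, 0.002], [0.994, 0.11, -0.001], [-0.001, 0.002, -1.0]]
force: [3.4, -1.5, 0.5]
opening: 0.247
[0.55586473 0.20112987 0.19609101] 0.24953576333640323 [ 2.99980434 -1.43500291  0.8843074 ]
```

View pics/d10.png

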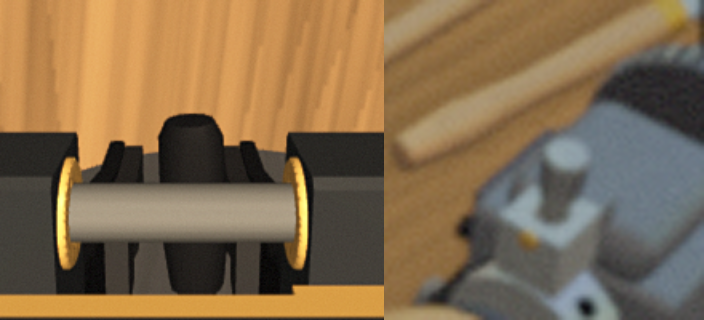

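```bash
python3 -m inch '[{"gripper":0.5,"tx":-0.04,"ty":0,"tz":0,"spin":0},{"gripper":0.5,"tx":-0.08,"ty":0,"tz":0,"spin":0},{"gripper":0.5,"tx":-0.12,"ty":0,"tz":0,"spin":0},{"gripper":0.5,"tx":-0.16,"ty":0,"tz":0,"spin":0},{"gripper":0.5,"tx":-0.2,"ty":0,"tz":0,"spin":0},{"gripper":0.5,"tx":-0.24,"ty":0,"tz":0,"spin":0},{"gripper":0.5,"tx":-0.28,"ty":0,"tz":0,"spin":0},{"gripper":0.5,"tx":-0.32,"ty":0,"tz":0,"spin":0},{"gripper":0.5,"tx":-0.35,"ty":0,"tz":0,"spin":0},{"gripper":0.5,"tx":-0.35,"ty":0,"tz":0,"spin":0}]'
python3 look.py 11
```

```text
time_s: 15.05
position: [0.5515, 0.2015, 0.1957]
tcp_rot: [[-0.11, 0.994, -0.0], [0.994, 0.11, 0.0], [0.0, -0.0, -1.0]]
force: [3.8, -0.5, 1.0]
opening: 0.252
[0.55151861 0.20151224 0.19571683] 0.25150635803442056 [ 3.77431671 -0.80640446  1.43138423]
```

View pics/d11.png

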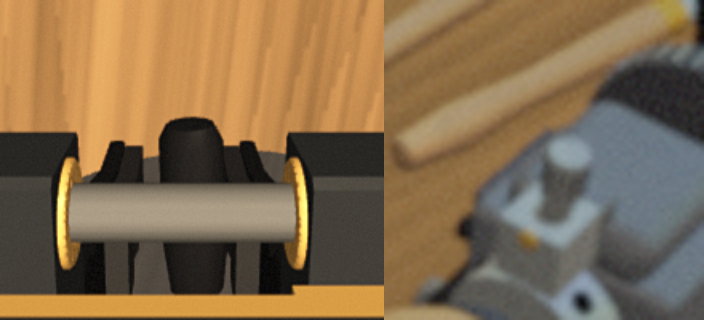

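```bash
python3 -m inch '[{"gripper":0.5,"tx":-0.03,"ty":0,"tz":0,"spin":0},{"gripper":0.5,"tx":-0.06,"ty":0,"tz":0,"spin":0},{"gripper":0.5,"tx":-0.09,"ty":0,"tz":0,"spin":0},{"gripper":0.5,"tx":-0.12,"ty":0,"tz":0,"spin":0},{"gripper":0.5,"tx":-0.15,"ty":0,"tz":0,"spin":0},{"gripper":0.5,"tx":-0.18,"ty":0,"tz":0,"spin":0},{"gripper":0.5,"tx":-0.21,"ty":0,"tz":0,"spin":0},{"gripper":0.5,"tx":-0.24,"ty":0,"tz":0,"spin":0},{"gripper":0.5,"tx":-0.24,"ty":0,"tz":0,"spin":0},{"gripper":0.5,"tx":-0.24,"ty":0,"tz":0,"spin":0}]'
python3 look.py 12
```

```text
time_s: 16.15
position: [0.5491, 0.2015, 0.1956]
tcp_rot: [[-0.11, 0.994, -0.0], [0.994, 0.11, -0.0], [0.0, -0.0, -1.0]]
force: [3.3, -1.7, 0.4]
opening: 0.248
[0.54907056 0.2014851  0.19563884] 0.2529640780328312 [ 3.47943477 -1.04400796  0.6702795 ]
```

View pics/d12.png

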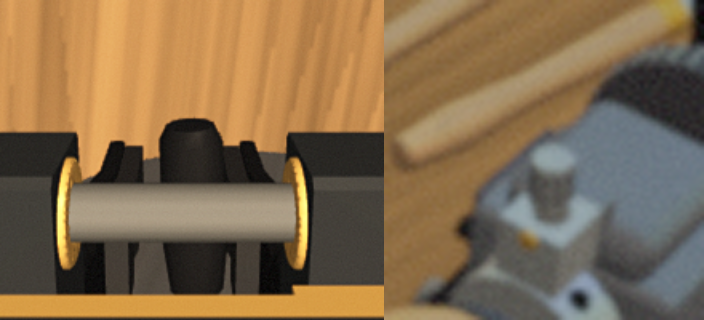

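```bash
python3 -m inch '[{"gripper":0.5,"tx":-0.02,"ty":0,"tz":0,"spin":0},{"gripper":0.5,"tx":-0.04,"ty":0,"tz":0,"spin":0},{"gripper":0.5,"tx":-0.06,"ty":0,"tz":0,"spin":0},{"gripper":0.5,"tx":-0.08,"ty":0,"tz":0,"spin":0},{"gripper":0.5,"tx":-0.1,"ty":0,"tz":0,"spin":0},{"gripper":0.5,"tx":-0.12,"ty":0,"tz":0,"spin":0},{"gripper":0.5,"tx":-0.14,"ty":0,"tz":0,"spin":0},{"gripper":0.5,"tx":-0.15,"ty":0,"tz":0,"spin":0},{"gripper":0.5,"tx":-0.15,"ty":0,"tz":0,"spin":0},{"gripper":0.5,"tx":-0.15,"ty":0,"tz":0,"spin":0}]'
python3 look.py 13
```

```text
time_s: 17.25
position: [0.5477, 0.2015, 0.1957]
tcp_rot: [[-0.11, 0.994, -0.0], [0.994, 0.11, 0.0], [0.0, -0.0, -1.0]]
force: [2.7, -0.8, -1.5]
opening: 0.247
[0.54766552 0.20150883 0.19569114] 0.2522124178584049 [ 2.51824961 -1.56126734 -1.10284502]
```

View pics/d13.png

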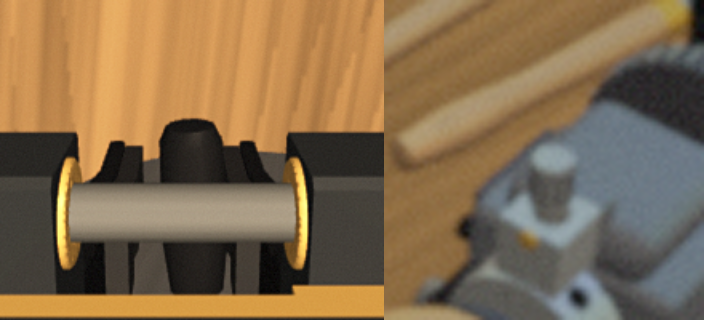

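```bash
python3 -c "
from h import *
s=load('s13')
for z in (.2785,.275,.272,.2695,.264): print(z,proj(s,[.594,.0097,z]))
a=cv2.imread('pics/s11.png')[165:220,370:430];b=cv2.imread('pics/s13.png')[165:220,370:430]
cv2.imwrite('pics/e.png',cv2.resize(np.hstack([a,b]),None,fx=6,fy=6,interpolation=cv2.INTER_CUBIC))
for t in ('s11','s13'):
  c=load(t);print([px(c,u,v,0) for u,v in ((398,188),(399,190),(401,188))])"
```

```text
0.2785 [383.92666797 187.19595828]
0.275 [383.71843046 188.67595796]
0.272 [383.54076354 189.93844693]
0.2695 [383.39328418 190.98625928]
0.264 [383.07066065 193.27791308]
[array([0.57660222, 0.07716185, 0.22706001]), array([0.58211269, 0.07377103, 0.22747343]), array([0.58109149, 0.08068472, 0.22798005])]
[array([0.57590037, 0.07814708, 0.22604567]), array([0.58235361, 0.07343057, 0.22782556]), array([0.58112725, 0.08063376, 0.22803215])]
```

View pics/e.png

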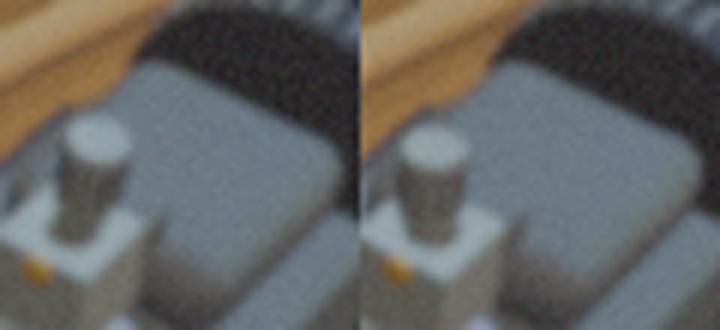

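```bash
python3 -c "
from h import *
np.set_printoptions(precision=4,suppress=True)
for t,p in (('scene7',(382,187)),('s11',(386,188)),('s12',(382,189)),('s13',(382,189))):
  c=load(t);print(t,[px(c,p[0]+du,p[1]+dv,0) for du,dv in ((0,0),(-2,0),(2,0),(0,1))], 'boss',px(c,374,203,0),px(c,388,207,0))
crop('s13',365,175,400,215,16,'e13');crop('s12',365,175,400,215,16,'e12')"
```

```text
scene7 [array([0.5925, 0.006 , 0.2801]), array([0.5897, 0.0038, 0.2795]), array([0.5959, 0.0073, 0.2816]), array([0.5961, 0.0018, 0.2824])] boss [ 0.5849 -0.0014  0.2405] [0.6087 0.0109 0.2396]
s11 [array([0.6009, 0.007 , 0.2826]), array([0.5965, 0.0069, 0.2798]), array([0.6003, 0.0136, 0.2785]), array([0.6015, 0.0067, 0.2808])] boss [ 0.5857 -0.0024  0.2418] [0.6098 0.0093 0.2414]
s12 [array([0.5898, 0.0103, 0.2711]), array([0.5868, 0.0083, 0.2704]), array([0.5941, 0.0106, 0.2738]), array([0.5917, 0.0083, 0.2712])] boss [ 0.5845 -0.001   0.2401] [0.6094 0.01   0.2406]
s13 [array([0.5912, 0.0085, 0.2731]), array([0.5869, 0.0083, 0.2704]), array([0.591 , 0.0146, 0.2695]), array([0.5906, 0.0096, 0.2697])] boss [ 0.5851 -0.0016  0.2409] [0.6091 0.0104 0.2402]
```

View pics/e13.png

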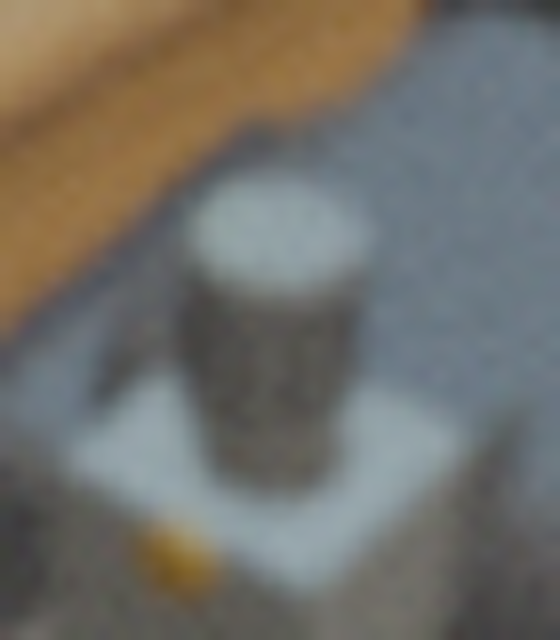

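```bash
python3 -m inch '[{"gripper":0.5,"tx":0.15,"ty":0,"tz":0,"spin":0},{"gripper":0.5,"tx":0.3,"ty":0,"tz":0,"spin":0},{"gripper":0.4,"tx":0.3,"ty":0,"tz":0,"spin":0},{"gripper":0.2,"tx":0.3,"ty":0,"tz":0,"spin":0},{"gripper":0.2,"tx":0.3,"ty":0,"tz":1,"spin":0},{"gripper":0.2,"tx":0.3,"ty":0,"tz":4,"spin":0},{"gripper":0.2,"tx":0.3,"ty":0,"tz":8,"spin":0},{"gripper":0.2,"tx":0.3,"ty":0,"tz":12,"spin":0},{"gripper":0.2,"tx":0.3,"ty":0,"tz":14,"spin":0},{"gripper":0.2,"tx":0.3,"ty":0,"tz":14,"spin":0}]'
python3 -m inch '[{"gripper":1,"tx":0.3,"ty":-3,"tz":0,"spin":0},{"gripper":1,"tx":0.8,"ty":-7,"tz":0,"spin":0},{"gripper":1,"tx":1.5,"ty":-11,"tz":0,"spin":0},{"gripper":1,"tx":2.2,"ty":-15,"tz":0,"spin":0},{"gripper":1,"tx":3,"ty":-19,"tz":0,"spin":0},{"gripper":1,"tx":3.8,"ty":-22.5,"tz":0,"spin":0},{"gripper":1,"tx":4.4,"ty":-24.5,"tz":0,"spin":0},{"gripper":1,"tx":4.4,"ty":-25,"tz":0,"spin":0},{"gripper":1,"tx":4.4,"ty":-25,"tz":0,"spin":0},{"gripper":1,"tx":4.4,"ty":-25,"tz":0,"spin":0}]'
python3 -c "
from h import *
c=cap('wrist','w14');s=cap('scene','s14')
np.set_printoptions(precision=4,suppress=True)
st=telemetry.read_state();print(st['position'],st['opening'],st['force'])
crop('w14',250,70,390,210,5,'f1');crop('s14',365,175,400,215,12,'f2')
a=np.deg2rad(7);B=np.array([.594,.010,.2375]);X=np.array([np.cos(a),np.sin(a),0])
for d in (-66,-60,-54,-36,-30,-24,24,30,36,54,60,66):
  r=np.deg2rad(d);P=B+X*.042*np.sin(r)+[0,0,-.079+.042*np.cos(r)];print(d,(proj(c,P)-[250,70])*5)
"
```

```text
time_s: 18.35
position: [0.5527, 0.202, 0.3406]
tcp_rot: [[-0.11, 0.994, 0.009], [0.994, 0.11, 0.002], [0.001, 0.009, -1.0]]
force: [0.2, 0.5, -0.0]
opening: 0.4
time_s: 19.35
position: [0.594, -0.0472, 0.3351]
tcp_rot: [[-0.111, 0.994, -0.002], [0.994, 0.111, 0.001], [0.001, -0.002, -1.0]]
force: [-0.5, -0.1, -0.2]
opening: 0.003
[ 0.5943 -0.047   0.3356] 0.006899923822825918 [0.0254 0.1708 0.0236]
-66 [117.4215 410.3963]
-60 [127.3743 411.    ]
-54 [140.2325 411.5469]
-36 [195.2637 412.7566]
-30 [218.4927 412.9901]
-24 [243.7251 413.1285]
24 [469.9996 410.7461]
30 [494.8156 410.0803]
36 [517.5496 409.3623]
54 [570.7044 407.0107]
60 [582.8374 406.1995]
66 [592.0314 405.3929]
```

View pics/f1.png

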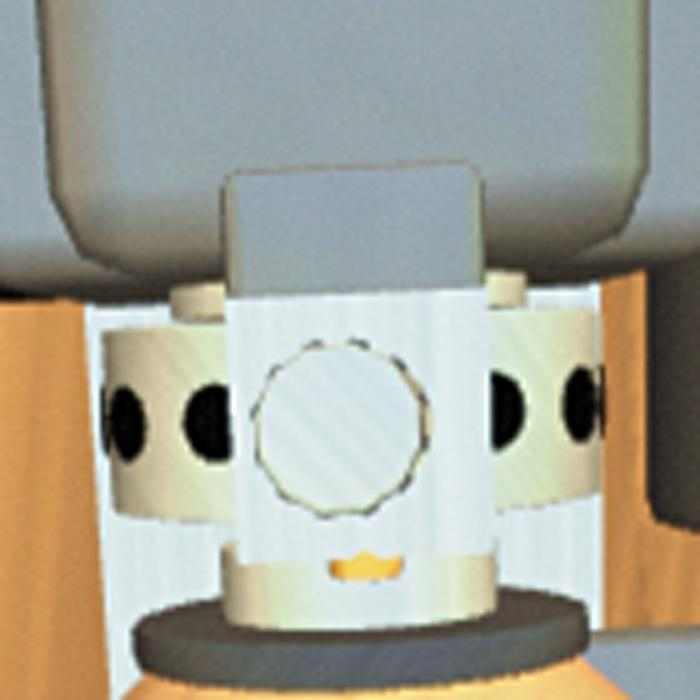

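View pics/f2.png

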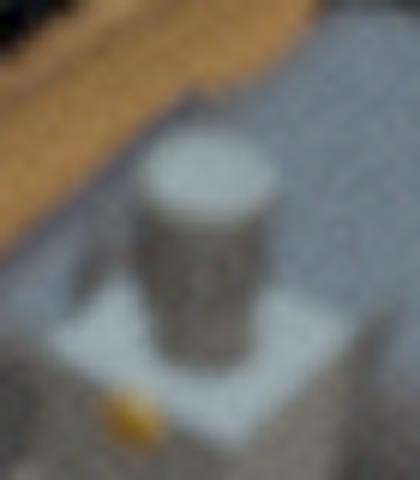

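```bash
python3 -c "
from h import *
c=load('w14')
print(atz(c,250+341/5,70+429/5,.2685),px(c,250+341/5,70+429/5,3))"
```

```text
[0.59094793 0.00990337 0.2685    ] [0.59095083 0.0098953  0.26828435]
```

```bash
python3 -m inch '[{"gripper":1,"tx":-0.1,"ty":1.5,"tz":0,"spin":0},{"gripper":1,"tx":-0.2,"ty":3.5,"tz":0,"spin":0},{"gripper":1,"tx":-0.2,"ty":5,"tz":0,"spin":0},{"gripper":1,"tx":-0.2,"ty":5.7,"tz":-1,"spin":0},{"gripper":1,"tx":-0.2,"ty":5.7,"tz":-2.5,"spin":0},{"gripper":1,"tx":-0.2,"ty":5.7,"tz":-4,"spin":0},{"gripper":1,"tx":-0.2,"ty":5.7,"tz":-5.2,"spin":0},{"gripper":1,"tx":-0.2,"ty":5.7,"tz":-5.9,"spin":0},{"gripper":1,"tx":-0.2,"ty":5.7,"tz":-6.2,"spin":0},{"gripper":1,"tx":-0.2,"ty":5.7,"tz":-6.2,"spin":0}]'
python3 -m inch '[{"gripper":1,"tx":0,"ty":0,"tz":-0.1,"spin":0},{"gripper":1,"tx":0,"ty":0,"tz":-0.2,"spin":0},{"gripper":1,"tx":0,"ty":0,"tz":-0.3,"spin":0},{"gripper":1,"tx":0,"ty":0,"tz":-0.35,"spin":0},{"gripper":1,"tx":0,"ty":0,"tz":-0.4,"spin":0},{"gripper":1,"tx":0,"ty":0,"tz":-0.45,"spin":0},{"gripper":1,"tx":0,"ty":0,"tz":-0.5,"spin":0},{"gripper":1,"tx":0,"ty":0,"tz":-0.55,"spin":0},{"gripper":1,"tx":0,"ty":0,"tz":-0.55,"spin":0},{"gripper":1,"tx":0,"ty":0,"tz":-0.55,"spin":0}]'
```

```text
time_s: 20.45
position: [0.5927, 0.0084, 0.2734]
tcp_rot: [[-0.11, 0.994, -0.0], [0.994, 0.11, 0.0], [0.0, -0.0, -1.0]]
force: [-0.0, -0.7, -0.5]
opening: 0.002
time_s: 21.45
position: [0.5943, 0.0081, 0.2701]
tcp_rot: [[-0.11, 0.994, 0.005], [0.994, 0.11, -0.001], [-0.001, 0.005, -1.0]]
force: [0.5, -0.2, 7.2]
opening: 0.006
```

```bash
python3 -c "
from h import *
c=cap('scene','s15');w=cap('wrist','w15');st=telemetry.read_state();print(st['position'],st['force'],st['moment'])
crop('s15',355,160,410,215,10,'f2');crop('w15',250,170,390,300,5,'f1')"
```

```text
[0.59431381 0.00813685 0.27008731] [ 1.5842963  -1.21718671  6.82754114] [-0.04896    -0.23380711 -0.01265021]
```

View pics/f2.png

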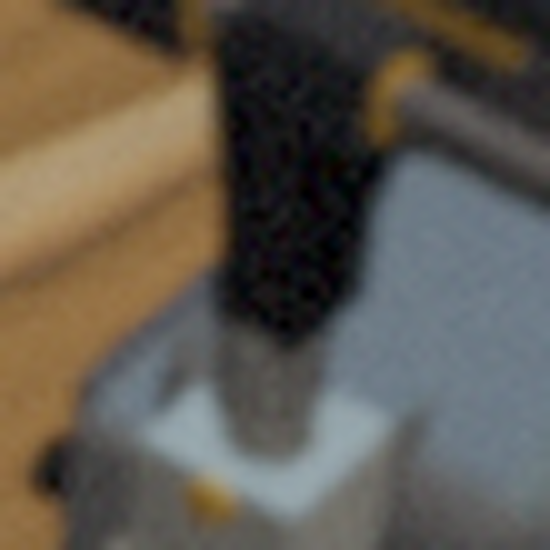

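View pics/f1.png

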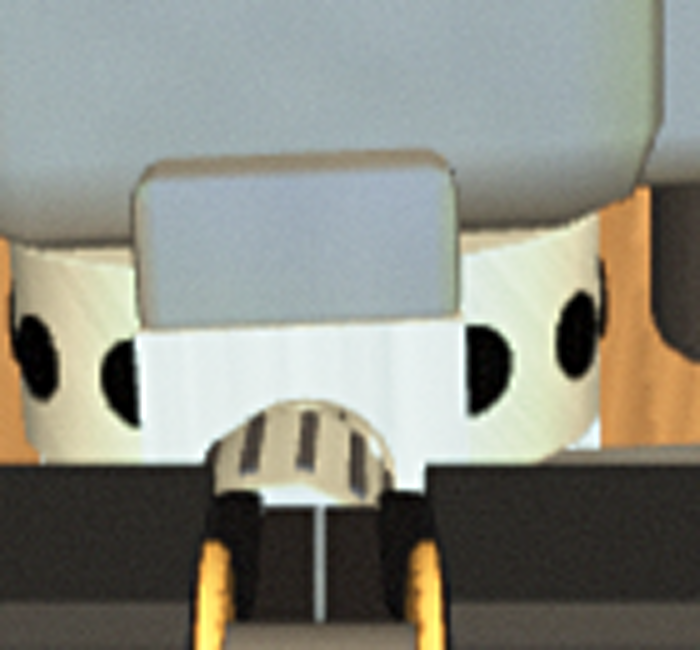

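```bash
python3 -m inch '[{"gripper":1,"tx":0,"ty":0,"tz":-0.03,"spin":0},{"gripper":1,"tx":0,"ty":0,"tz":-0.06,"spin":0},{"gripper":1,"tx":0,"ty":0,"tz":-0.09,"spin":0},{"gripper":1,"tx":0,"ty":0,"tz":-0.1,"spin":0},{"gripper":1,"tx":0,"ty":0,"tz":-0.1,"spin":0},{"gripper":1,"tx":0,"ty":0,"tz":-0.1,"spin":0},{"gripper":1,"tx":0,"ty":0,"tz":-0.1,"spin":0},{"gripper":1,"tx":0,"ty":0,"tz":-0.1,"spin":0},{"gripper":1,"tx":0,"ty":0,"tz":-0.1,"spin":0},{"gripper":1,"tx":0,"ty":0,"tz":-0.1,"spin":0}]'
```

```text
time_s: 22.55
position: [0.5943, 0.008, 0.2687]
tcp_rot: [[-0.11, 0.994, 0.004], [0.994, 0.11, -0.001], [-0.001, 0.004, -1.0]]
force: [1.1, -0.8, 5.5]
opening: 0.005
```

```bash
python3 -m inch '[{"gripper":1,"tx":0,"ty":0,"tz":-0.03,"spin":0},{"gripper":1,"tx":0,"ty":0,"tz":-0.06,"spin":0},{"gripper":1,"tx":0,"ty":0,"tz":-0.09,"spin":0},{"gripper":1,"tx":0,"ty":0,"tz":-0.12,"spin":0},{"gripper":1,"tx":0,"ty":0,"tz":-0.15,"spin":0},{"gripper":1,"tx":0,"ty":0,"tz":-0.18,"spin":0},{"gripper":1,"tx":0,"ty":0,"tz":-0.2,"spin":0},{"gripper":1,"tx":0,"ty":0,"tz":-0.2,"spin":0},{"gripper":1,"tx":0,"ty":0,"tz":-0.2,"spin":0},{"gripper":1,"tx":0,"ty":0,"tz":-0.2,"spin":0}]'
```

```text
time_s: 23.55
position: [0.5944, 0.008, 0.2668]
tcp_rot: [[-0.11, 0.994, 0.005], [0.994, 0.11, -0.001], [-0.002, 0.005, -1.0]]
force: [0.9, -1.3, 5.3]
opening: 0.004
```

```bash
python3 -m inch '[{"gripper":1,"tx":0,"ty":0,"tz":-0.03,"spin":0},{"gripper":1,"tx":0,"ty":0,"tz":-0.06,"spin":0},{"gripper":1,"tx":0,"ty":0,"tz":-0.09,"spin":0},{"gripper":1,"tx":0,"ty":0,"tz":-0.12,"spin":0},{"gripper":1,"tx":0,"ty":0,"tz":-0.15,"spin":0},{"gripper":1,"tx":0,"ty":0,"tz":-0.18,"spin":0},{"gripper":1,"tx":0,"ty":0,"tz":-0.2,"spin":0},{"gripper":1,"tx":0,"ty":0,"tz":-0.22,"spin":0},{"gripper":1,"tx":0,"ty":0,"tz":-0.24,"spin":0},{"gripper":1,"tx":0,"ty":0,"tz":-0.24,"spin":0}]'; python3 look.py 18
```

```text
time_s: 24.55
position: [0.5948, 0.008, 0.2655]
tcp_rot: [[-0.11, 0.994, 0.006], [0.994, 0.11, -0.001], [-0.002, 0.006, -1.0]]
force: [0.2, 0.1, 9.8]
opening: 0.007
[0.59481677 0.00797927 0.26550623] 0.004229231403840208 [ 0.7995275  -0.21452849  9.53028529]
```

View pics/d18.png

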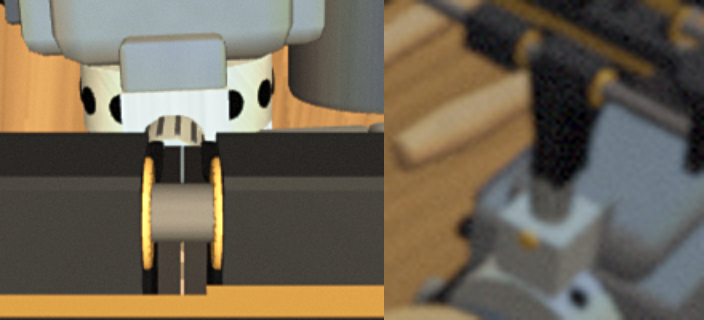

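```bash
python3 -m inch '[{"gripper":1,"tx":0,"ty":0,"tz":0.3,"spin":0},{"gripper":1,"tx":0,"ty":0,"tz":1,"spin":0},{"gripper":1,"tx":0,"ty":0,"tz":3,"spin":0},{"gripper":1,"tx":0,"ty":0,"tz":5,"spin":0},{"gripper":1,"tx":0,"ty":-1.5,"tz":7,"spin":0},{"gripper":1,"tx":0,"ty":-3.5,"tz":7.2,"spin":0},{"gripper":1,"tx":0,"ty":-5.5,"tz":7.2,"spin":0},{"gripper":1,"tx":0,"ty":-5.5,"tz":7.2,"spin":0},{"gripper":1,"tx":0,"ty":-5.5,"tz":7.2,"spin":0},{"gripper":1,"tx":0,"ty":-5.5,"tz":7.2,"spin":0}]'
python3 -c "
from h import *
np.set_printoptions(precision=4,suppress=True)
c=cap('wrist','w19');s=cap('scene','s19')
st=telemetry.read_state();print(st['position'],st['opening'],st['force'])
a=cv2.resize(c['image'][70:210,250:390],(480,480),interpolation=2);b=cv2.resize(s['image'][170:220,360:410],(320,320),interpolation=2)
cv2.imwrite('pics/g.png',np.hstack([a,cv2.copyMakeBorder(b,0,160,0,0,0)]))
for du,dv in ((0,0),(8,0),(-8,0),(0,8),(0,-8)): print(px(c,318+du,157+dv,1))
print('boss',px(c,340,157),px(c,340,140),px(c,300,170))
"
```

```text
time_s: 25.65
position: [0.5924, -0.0456, 0.3344]
tcp_rot: [[-0.11, 0.994, -0.001], [0.994, 0.11, 0.001], [0.001, -0.001, -1.0]]
force: [0.1, -0.4, -0.1]
opening: 0.01
[ 0.5925 -0.0455  0.3346] 0.005995427355208742 [ 0.3441  0.0214 -0.1961]
[0.5894 0.0106 0.2628]
[0.5941 0.0112 0.263 ]
[0.5848 0.0101 0.2636]
[0.59   0.0061 0.2636]
[0.5889 0.0152 0.2632]
boss [0.6041 0.0112 0.2368] [0.6027 0.0219 0.2373] [ 0.579  -0.0001  0.2373]
```

View pics/g.png

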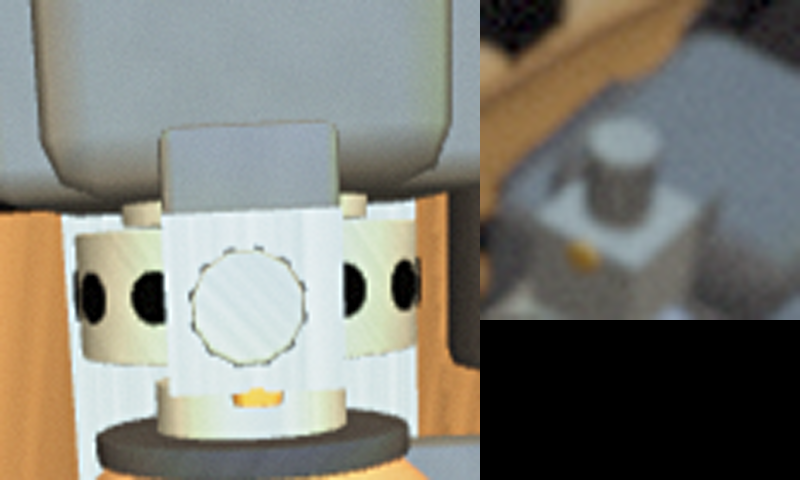

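```bash
python3 -c "
from h import *
c=load('w19');print(atz(c,250+248*140/480,70+307*140/480,.2635))
t=viewer.capture('top');cv2.imwrite('pics/t20.png',cv2.resize(t['image'][240:320,310:470],None,fx=4,fy=4))"
```

```text
[0.59212974 0.00947804 0.2635    ]
```

View pics/t20.png

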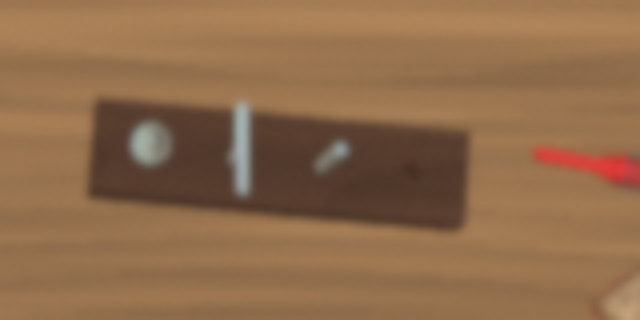

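```bash
python3 -c "
from rig import ticket
print(ticket.hand_in())"
```

```text
the job is handed in; nothing more can be done
None
```

The index pin is fully home in the boss, locking the spindle, and I handed the job in at about 26 s of the 67 s; no verdict was reported.

- **Steps:** I stood the pin in the bore and eased the handwheel about 11° towards the robot until it dropped about 9 mm. I then pressed it past the detent.
- **Forces:** The handle push stayed around 3–4 N. The wrist force reached about 9 N setting the pin on the rim and about 10 N pressing it home, so well under the 20 N limit.
- **Final checks:** The knob's top is 26.0 mm above the boss face, so its underside sits on the boss. The knob measures about 2 mm off the bore's centre, within the 4 mm limit. The collar holes, last checked just before the press, lay within about 1° of symmetric about the bore, so the spindle was midway in its play. The gripper was clear of everything.
- **Other tools:** The pointed centre, the cross-handle key and the plain bar still stand in the block.

**What went less well:**
- I started lifting before the fingers had fully closed, so they held the pin by only the top few millimetres of the knob. It still went in without being dropped.
- The red look-alike, standing at the start, was lying on its side on the bench in the last picture. I probably knocked it over in passing.

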